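# Turn the parts carousel and tip the spacers in

## Task

First put the steel spacer that stands alone on the bench into the tipping pan with the other two, then turn the carousel by its upright post until the straight-sided compartment is centred under the chute, with all three spacers still in the pan. Then lift the pan's handle bar to tip the pan so that all three spacers drop down the chute into that compartment, and let the pan back down level. Leave the carousel as you set it and the other things on the bench where they are.

Things in the scene. Friction and masses are not known exactly. Their poses are not given: they have to be found in the camera images.
- station: Fixed feeding station: carousel, chute and tipping pan on one base. Origin on the bench under the carousel's axis; z up; +y points from that axis to the chute, then the pan and its bar; turned up to 0.2 rad about the vertical. The steel chute is 72 mm wide, 60 to 174 mm from the axis along +y; its walls rise 150 mm above the bench on the hub side, 200 mm next to the pan.
- carousel (a joint): Turning angle of the carousel, rad, positive anticlockwise seen from above. At 0 the straight-sided compartment lies centred under the chute outlet. Turns freely (range -3.1 to 3.1) with slight friction (0.04 N m) and stays where it is left. Starts between -2.0 and -0.6.
- carousel_axis (a point): On the carousel's vertical axis, at the top of its grey hub (radius 60 mm, top 70 mm above the bench). The carousel is a round aluminium tray 310 mm across, floor 26 mm and walls 65 mm above the bench, divided into four: one straight-sided compartment with two parallel walls, 90 mm wide inside, and three wider wedge-shaped ones.
- post (a point): The turning post: upright steel post, 16 mm diameter, fixed on the hub 42 mm off the carousel's axis, on the side opposite to the straight-sided compartment. It reaches from 70 to 130 mm above the bench; this point is on its centre line 115 mm above the bench. Grasp it and swing it round the carousel's axis. Axes turn with the carousel.
- slot (a point): Centre of the floor of the straight-sided compartment, 105 mm from the carousel's axis; turns with the carousel: its y points outward from the axis, x across the compartment. The compartment is 90 mm wide (x) and runs from the hub to the rim, about 91 mm long (y); walls 39 mm above its floor.
- chute_outlet (a point): Centre of the chute's outlet, an open rectangle 64 mm across and 57 mm along station y, 75 mm above the bench, 92 mm from the carousel's axis on the station's +y side. Parts that slide out of the pan drop through it.
- pan_in (a point): Middle of the tipping pan's floor, 167 mm above the bench when level. Steel pan, inside 56 mm wide (x) and 92 mm long (y); walls 30 mm above this point on three sides, open towards the chute; floor falls 6 degrees to the rear. y towards the bar, z up, x as the station's. Two spacers stand 22 to 26 mm behind this point (+y), one 14 mm to each side.
- pan_bar (a point): Middle of the pan's handle bar: a round black bar 10 mm in diameter, 84 mm free length along the pan's x, 35 mm beyond the pan's rear wall, 130 mm from the hinge line and 178 mm above the bench when level. Free space around and below it. Lift it to tip the pan.
- pan_hinge (a point): Middle of the pan's hinge line, which runs along station x at the end of the pan next to the chute, 172 mm above the bench. The bar is 6 mm higher than this line when level.
- pan (a joint): Tipping angle of the pan, rad: 0 level (rests there by its own weight, pan 0.25 kg), grows as the bar is lifted, to 1.35 at most. The spacers slide out at about 0.55 to 0.8; tip to about 1.1 and wait a moment. Falls back level when let go.
- spacer_a_center (a point): Steel spacer, a cylinder 20 mm in diameter and 24 mm long with a dark bore and two fine grooves, about 40 g; stands in the pan. Point at its centre, z along its length.
- spacer_b_center (a point): Second spacer, same shape; stands in the pan beside the first. Point at its centre.
- spacer_c_center (a point): The third spacer, same shape, standing upright on the bench to the left of the station. Point at its centre, 12 mm above the bench.
- tape_roll_center (a point): Ring-shaped roll of pale tape lying flat, 56 mm across, 18 mm high. Bystander, to be left alone. Point at its centre.
- probe_positioner_center (a point): Small black stepped probe positioner with aluminium knobs, 55 x 45 mm, 72 mm high, stands on the bench. Bystander, to be left alone. Point at its centre.
- sample_box_center (a point): Flat square sample box with clear lid, 70 x 70 x 26 mm. Bystander, to be left alone. Point at its centre.
- tweezers_center (a point): Steel tweezers lying flat, about 110 mm long, 8 mm high. Bystander, to be left alone. Point at its centre.
- screwdriver_grip (a point): Screwdriver with black handle, 160 mm, lying on the bench. Bystander, to be left alone. Point on its handle.
- dish_center (a point): Shallow round white dish, 84 mm across, 16 mm high. Bystander, to be left alone. Point at its centre.
- solvent_bottle_center (a point): Brown glass bottle with white cap, 52 mm across, 120 mm high. Bystander, to be left alone. Point at its centre.

How it is judged:
By the outcome, as a careful person would: the job done as asked, in the order asked, and still so for the second after the job is handed in, with the robot touching nothing.
It also fails if it takes over 72 s, if anything falls off the work surface, if the arm or the gripper's body presses on something with over 40 N, if the wrist force passes 120 N, or if a joint passes its speed limit or range.

## Robot

A 6-joint arm with a two-finger parallel gripper is mounted at the origin on the work surface. World frame = base frame: x ahead of the robot, y to its left, z up, the work surface at z = 0. Lengths are in m, angles in degrees, forces in N, time in s.
With the tool pointing down it reaches from about 0.4 to 0.825 m from the base axis. Payload 7 kg.
Tool frame: the origin (TCP) lies between the finger pads; the fingertips stand 11 mm ahead of it and the grasp point (between the pads) lies 8 mm behind it (r.tcp_to_tips is the distance from the TCP to the fingertips, in m); x points along the fingers, y is the direction in which the jaws open and shut, and the axes are right-handed (so a half turn about x gives the same grasp; the last joint's range is limited). The gripper opens to 88 mm and grips with 3 to 60 N. Pads are 19 mm wide; open, the fingers measure 130 mm over their backs; the gripper's body (78 mm by 193 mm) begins 47 mm behind the grasp point.
Start: joints at [87.153, 20.546, 0.682, 0, -70.136, -16.507], TCP at [0.224, 0.637, 0.214] pointing down, gripper open.
Joint ranges: [-176.03, 176.03], [-82.01, 121.73], [-58.28, 71.71], [-173.87, 95.51], [-174.79, -0.11], [-173.66, 173.66]. Speed limits (degrees/s): [136.94, 136.94, 172.46, 180, 180, 180].

## Interface

Orientations are given as [roll, pitch, yaw] about the fixed x, y, z axes, in that order (R = Rz(yaw) Ry(pitch) Rx(roll)).
In Python, from plant import r gives the robot as it stands.
- The arm moves only by the tool arm_command, never from a script. Its argument "plan" is a list of rows, each an object of numbers: "dx", "dy", "dz": the shift along the tool's x, y, z each as a share of 0.02 m, from -1 to 1; "wx", "wy", "wz": the turn, a rotation vector about the tool's x, y, z each as a share of 0.08 rad, from -1 to 1. In form: [{"dx": .., "dy": .., "dz": .., "wx": .., "wy": .., "wz": ..}, ...]. A call has 1 to 20 rows; each row shifts and turns the pose as measured when the row begins, along the tool's axes as they then stand; what a row does not reach is not made up. A row lasts 1/12 s, in which the tool goes at most 41.7 mm and 7.16 degrees, less where a joint would pass 70% of its speed; a pose out of reach is approached as far as the arm can. A call with a number of a shift or a turn outside -1 to 1 is refused whole. A call with a gripper value outside its range is refused whole. "fingers" is the closure, from -1 (fully open) to 1 (shut), so that 0 is half open, set as the call begins (left out, the last holds). The fingers move at their own pace and stop on an object; "force" is the grip in N (left out, the last holds). Time passes only in rows, so rows that do not move let the fingers close. It gives the time, the measured TCP pose, the force and the opening at its end, in the units of the state.
- r.get_state(): the state, without advancing time (a new reading comes with each control period).
- r.capture(name): name is "side" or "top" or "wrist"; returns (picture, depth): 480x640x3 uint8, red, green, blue; 480x640 float32, m along the optical axis (not along the pixel's ray), 0 where there is no reading.
- r.camera_model(name): a dict with "vertical_fov" (degrees; the focal length in pixels is half the picture's height over the tangent of half this angle, whatever the lens; pixels are square), "cx", "cy" (the principal point, pixels), "R" (3x3) and "t" (3): a world point X has camera coordinates R X + t. Camera axes: x right, y down, z forward; pixel columns grow to the right and rows downward; lengths in m; the calibration is good to about 2 mm. The wrist camera is an equidistant fisheye: a pixel r from the principal point sees the ray r / f radians off the axis. A picture is of the moment at which its call begins: read the wrist's pose just before it. camera_model takes no time and is no camera call; for the wrist camera it gives the pose at the moment of the call.
- r.close_job(): hands the job in, once; it reports no verdict.
Trained networks look in the newest picture that a camera, given by its name, has taken for a name from the list of things; names that differ only in an ending like _2 or _b are one class to them, and where a whole thing is asked for, a point or a joint stands for the part that bears it (a point fixed in the world has none). Each returns a list of dicts, best first, with "score" (0 to 1); they miss things now and then, are a little off and sometimes report something else, mostly with a low value. They report only what shows in the picture. A call takes as long as a camera call.
- r.cut_out(camera, query): "mask" (480x640 bool, what is visible of it) and "bbox" ([left, top, width, height] in pixels, round what is visible of it).
- r.spot_point(camera, query): "centre" ([column, row] in pixels: a listed point, or the origin of a listed thing).
The state is a dict: "time_s": time; "joints": joint angles; "qd": joint speeds; "joint_torque": joint torques, N m; "tcp_pos": TCP position; "eef_rot": TCP orientation; "contact_force": force on the tool from outside, world axes, zero at the start; "moment": the same for the moment, N m; "gripper_width": finger opening in m.
Only numpy, scipy, OpenCV 4.12 (cv2) and the standard library are available. Lean on these libraries where they do the work, as an engineer would, in place of code of your own. Each camera call takes 0.05 s, during which the arm holds its last target.

## Working session

There is one attempt and no reset: what is moved stays moved. The work goes in short steps, Python scripts to look and compute and a tool call to move; the robot and the scene stay as the last step left them, time stands still between calls to the robot, and variables do not carry over. Pictures are saved under pics/ and viewed, and the job is handed in when it is done.

Besides the shell and the picture viewer there is one more tool, called as name(argument=value, ...) on one line, values as JSON. arm_command: Moves the arm, as the interface text tells. Shift numbers are shares of 0.02 m and turn numbers shares of 0.08 rad, none past 1 either way. Its arguments: {"type":"object","properties":{"plan":{"type":"array","items":{"type":"object","properties":{"dx":{"type":"number"},"dy":{"type":"number"},"dz":{"type":"number"},"wx":{"type":"number"},"wy":{"type":"number"},"wz":{"type":"number"}}}},"fingers":{"type":"number"},"force":{"type":"number"}},"required":["plan"]}

```bash
ls; mkdir -p pics; cat > h.py <<'E'
from plant import r
import numpy as np, cv2
from scipy.spatial.transform import Rotation as Ro
def snap(n,fn):
    p,d=r.capture(n); cv2.imwrite('pics/'+fn,p[:,:,::-1]); return p,d
def f(n):
    m=r.camera_model(n); return m,240/np.tan(np.radians(m['vertical_fov'])/2)
def unproj(n,u,v,d):
    m,fl=f(n); c=np.array([(u-m['cx'])/fl*d,(v-m['cy'])/fl*d,d]); return np.array(m['R']).T@(c-np.array(m['t']))
def ray_z(n,u,v,z):
    m,fl=f(n); R=np.array(m['R']); t=np.array(m['t']); o=-R.T@t; k=R.T@np.array([(u-m['cx'])/fl,(v-m['cy'])/fl,1]); return o+k*(z-o[2])/k[2]
def proj(n,X):
    m,fl=f(n); c=np.array(m['R'])@np.array(X)+np.array(m['t']); return c[:2]/c[2]*fl+[m['cx'],m['cy']]
E
python3 - <<'E'
from h import *
s=r.get_state(); print({k:np.round(v,3) for k,v in s.items()})
for n in('side','top','wrist'):
    p,d=snap(n,n+'0.png'); m=r.camera_model(n); print(n,m['vertical_fov'],np.round(m['R'],3).tolist(),np.round(m['t'],3))
for q in ['carousel_axis','post','slot','chute_outlet','pan_in','pan_bar','pan_hinge','spacer_c_center','station']:
  for c in ('top','side'):
    for o in r.spot_point(c,q)[:4]: print(c,q,np.round(o['centre'],1),round(o['score'],2))
E
```

```text
pics
{'time_s': np.float64(0.0), 'joints': array([ 8.7150e+01,  2.0592e+01,  6.3200e-01, -2.1000e-02, -7.0135e+01,
       -1.6505e+01]), 'qd': array([ 0.059, -0.076,  0.085, -0.016, -0.041,  0.001]), 'joint_torque': array([-0.0000e+00, -5.8271e+01,  2.9305e+01,  6.9980e+00,  7.0000e-03,
       -0.0000e+00]), 'tcp_pos': array([0.224, 0.636, 0.214]), 'eef_rot': array([  94.839,   89.903, -104.524]), 'contact_force': array([0.567, 0.62 , 1.453]), 'moment': array([-0.036, -0.041,  0.021]), 'gripper_width': np.float64(0.088)}
side 54.89893869314596 [[-0.995, -0.1, -0.016], [-0.052, 0.64, -0.766], [0.087, -0.761, -0.642]] [0.533 0.102 1.066]
top 52.78200013351883 [[-0.003, -1.0, 0.001], [-0.979, 0.003, -0.202], [0.202, -0.001, -0.979]] [0.033 0.538 1.304]
wrist 65.70646984690485 [[-0.332, -0.943, -0.0], [-0.911, 0.321, 0.259], [-0.244, 0.086, -0.966]] [ 0.674 -0.032  0.388]
top carousel_axis [226.2 242.8] 0.75
top carousel_axis [383.7 227.3] 0.62
top carousel_axis [301.7 214.4] 0.44
top carousel_axis [373.8 194.7] 0.29
side carousel_axis [317.4 207.2] 0.72
top post [389.4 239.1] 0.62
side post [332.9 192.3] 0.96
side post [407.4 367.2] 0.27
top slot [373.9 195.5] 0.75
side slot [276.  226.4] 0.88
side slot [292.8 153.8] 0.51
side slot [210.7 403.8] 0.42
top chute_outlet [351.4 227.5] 0.76
top chute_outlet [466.7 279.1] 0.72
side chute_outlet [308.5 227.6] 0.87
top pan_in [303.3 217.9] 0.98
top pan_in [324.7 216.2] 0.64
side pan_in [301.7 233. ] 0.71
top pan_bar [272.6 214.2] 0.64
top pan_bar [380.5 231. ] 0.53
side pan_bar [291.2 255.8] 0.91
top pan_hinge [324.8 214.4] 0.9
side pan_hinge [302.3 217.7] 0.94
side pan_hinge [305.8 380.7] 0.36
top spacer_c_center [222.6 243.2] 0.37
side spacer_c_center [309.3 379. ] 0.48
side spacer_c_center [219.9 334.3] 0.33
top station [379.3 235.5] 0.62
side station [313.3 230.9] 0.86
side station [372.9 180. ] 0.54
```

View pics/top0.png

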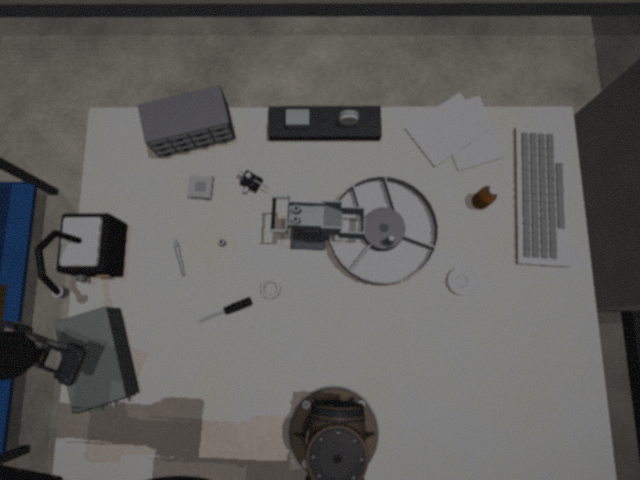

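View pics/side0.png

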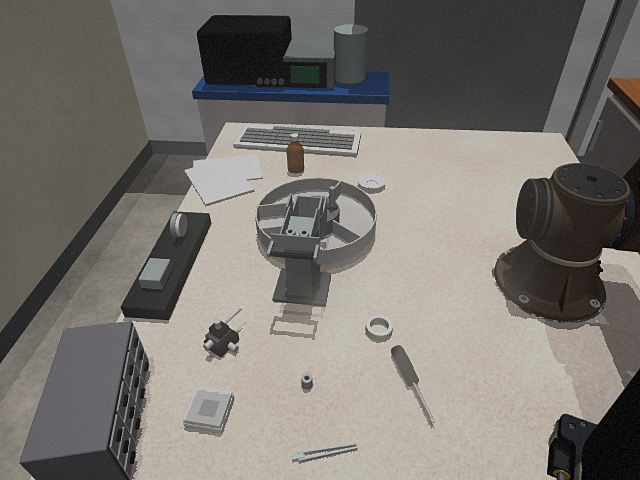

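View pics/wrist0.png

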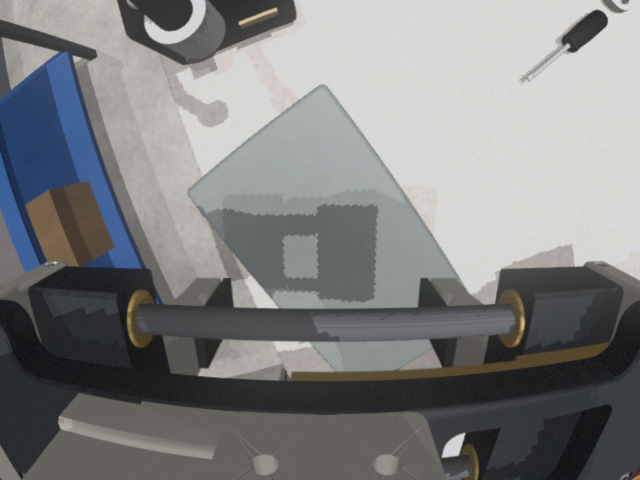

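```bash
python3 - <<'E'
from h import *
im=cv2.imread('pics/top0.png'); c=cv2.resize(im[160:300,200:450],None,fx=3.2,fy=3.2,interpolation=cv2.INTER_CUBIC); cv2.imwrite('pics/topc.png',cv2.convertScaleAbs(c,alpha=1.5))
im=cv2.imread('pics/side0.png'); c=cv2.resize(im[160:340,220:420],None,fx=3.3,fy=3.3,interpolation=cv2.INTER_CUBIC); cv2.imwrite('pics/sidec.png',c)
P,d=r.capture('top')
for nm,u,v,z in [('axis',383.7,227.3,.07),('post?',389.4,239.1,.115),('outlet',351.4,227.5,.075),('pan_in',303.3,217.9,.167),('bar',272.6,214.2,.178),('hinge',324.8,214.4,.172),('spc',222.6,243.2,.012),('slot',373.9,195.5,.026)]:
    print('top',nm,np.round(ray_z('top',u,v,z),4))
for nm,u,v,z in [('axis',317.4,207.2,.07),('post',332.9,192.3,.115),('outlet',308.5,227.6,.075),('pan_in',301.7,233,.167),('bar',291.2,255.8,.178),('hinge',302.3,217.7,.172),('spc',307,380,.012),('slot',276,226.4,.026)]:
    print('side',nm,np.round(ray_z('side',u,v,z),4))
for q in ['spacer_c_center','post','pan_bar','pan','carousel']:
  for c in ('top','side'):
    for o in r.cut_out(c,q)[:4]:
        m=o['mask'];vs,us=np.nonzero(m); print(c,q,o['bbox'],round(us.mean(),1),round(vs.mean(),1),round(o['score'],2))
E
```

```text
top axis [ 0.5503 -0.144   0.07  ]
top post? [ 0.5081 -0.1523  0.115 ]
top outlet [ 0.5489 -0.0537  0.075 ]
top pan_in [0.5547 0.0766 0.167 ]
top bar [0.562  0.1552 0.178 ]
top hinge [0.5626 0.0209 0.172 ]
top spc [0.5173 0.3148 0.012 ]
top slot [ 0.655  -0.1242  0.026 ]
side axis [ 0.545  -0.1492  0.07  ]
side post [ 0.5059 -0.1537  0.115 ]
side outlet [ 0.5576 -0.0585  0.075 ]
side pan_in [0.5544 0.0735 0.167 ]
side bar [0.564  0.1562 0.178 ]
side hinge [0.5585 0.0286 0.172 ]
side spc [0.5201 0.3151 0.012 ]
side slot [ 0.65   -0.1171  0.026 ]
top spacer_c_center [220.4, 239.3, 5.9, 8.3] 221.6 242.3 0.49
side spacer_c_center [304.4, 372.3, 8.6, 16.1] 306.4 381.5 0.55
side spacer_c_center [393.6, 344.8, 38.5, 74.9] 405.8 368.4 0.46
top post [331.2, 178.9, 110.3, 104.7] 386.1 231.0 0.86
side post [256.0, 179.2, 120.4, 84.2] 323.1 215.7 0.76
top pan_bar [271.0, 196.0, 55.1, 36.3] 298.5 214.4 0.87
top pan_bar [293.9, 216.6, 5.4, 3.1] 295.5 219.8 0.75
side pan_bar [260.9, 209.7, 60.0, 54.6] 295.8 238.3 0.87
side pan_bar [256.3, 178.3, 119.5, 86.8] 324.0 215.6 0.6
top pan [270.8, 197.8, 55.1, 36.0] 299.1 214.8 0.87
top pan [468.7, 188.2, 29.1, 21.3] 484.4 197.4 0.67
top pan [184.9, 174.9, 29.9, 26.4] 199.8 187.5 0.17
side pan [267.8, 210.9, 51.3, 50.8] 296.0 238.4 0.73
side pan [301.8, 372.8, 11.1, 17.1] 306.5 381.1 0.25
top carousel [329.1, 174.4, 112.4, 112.8] 386.4 231.2 0.89
side carousel [256.2, 178.5, 123.6, 85.2] 322.9 215.6 0.6
side carousel [266.9, 211.2, 51.9, 54.7] 296.3 238.8 0.43
```

View pics/topc.png

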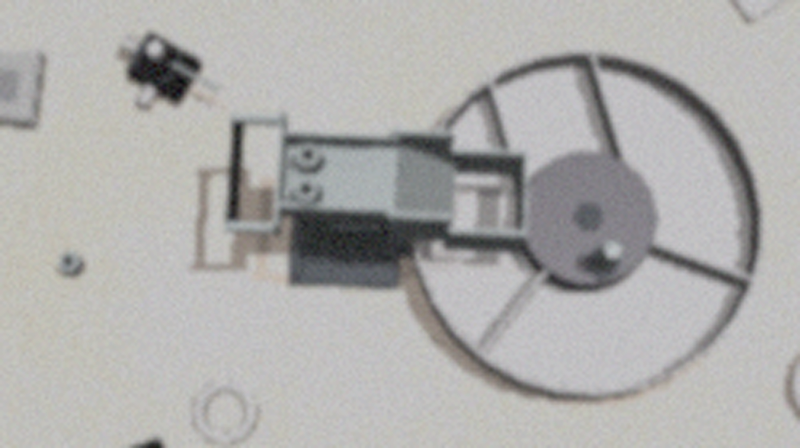

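View pics/sidec.png

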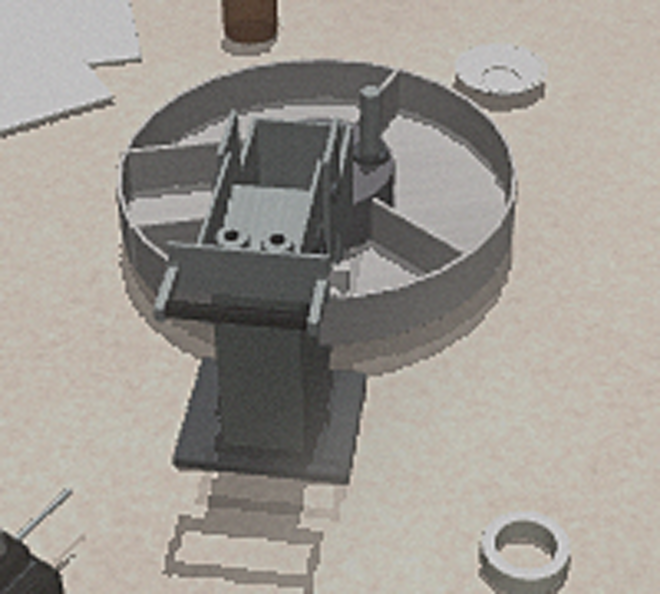

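```bash
cat >> h.py <<'E'
def pose():
    s=r.get_state(); return np.array(s['tcp_pos']),Ro.from_euler('xyz',s['eef_rot'],degrees=True).as_matrix(),s
def goto(p,th=None):
    "shift in rows (tool axes, units of 20mm) and turn remaining about tool axes (units .08 rad) to straight-down with jaw azimuth th (rad)"
    P,R,s=pose(); 
    if th is None: th=np.arctan2(R[1,1],R[0,1])
    c,si=np.cos(th),np.sin(th)
    T=np.array([[0,c,si],[0,si,-c],[-1,0,0]])
    w=Ro.from_matrix(R.T@T).as_rotvec()
    D=np.array(p)-P
    print('t',round(s['time_s'],2),'P',np.round(P,4),'th',round(np.arctan2(R[1,1],R[0,1]),3),'turn/.08',np.round(w/.08,2),'| shift cur axes /.02',np.round(R.T@D/.02,2),'target axes',np.round(T.T@D/.02,2),'F',np.round(s['contact_force'],1),'w',round(s['gripper_width'],4))
E
python3 - <<'E'
from h import *
th=np.pi/2-.05
goto([.5187,.315,.15],th); goto([.5187,.315,.15],th-np.pi)
E
```

```text
t 1.6 P [0.2237 0.6368 0.2145] th -1.909 turn/.08 [35.67 -0.    0.  ] | shift cur axes /.02 [  3.22  10.29 -19.25] target axes [  3.22 -15.33  15.53] F [-0.6 -0.3 -0.6] w 0.0875
t 1.6 P [0.2237 0.6368 0.2145] th -1.909 turn/.08 [-3.6 -0.  -0. ] | shift cur axes /.02 [  3.22  10.29 -19.25] target axes [  3.22  15.33 -15.53] F [-0.6 -0.3 -0.6] w 0.0875
```

arm_command(plan=[{"wx": -0.9}, {"wx": -0.9}, {"wx": -0.9}, {"wx": -0.9}, {"dy": 0.95, "dz": -0.97}, {"dy": 0.95, "dz": -0.97}, {"dy": 0.95, "dz": -0.97}, {"dy": 0.95, "dz": -0.97}, {"dy": 0.95, "dz": -0.97}, {"dy": 0.95, "dz": -0.97}, {"dy": 0.95, "dz": -0.97}, {"dy": 0.95, "dz": -0.97}, {"dy": 0.95, "dz": -0.97}, {"dy": 0.95, "dz": -0.97}, {"dy": 0.95, "dz": -0.97}, {"dy": 0.95, "dz": -0.97}], fingers=0, force=20)

```text
schema error: expected keys dx, dy, dz, wx, wy, wz
```

```bash
python3 - <<'E'
from h import *
th=-np.pi/2-.05
goto([.5187,.315,.15],th)
snap('wrist','w1.png'); print(r.camera_model('wrist')['cx'],r.camera_model('wrist')['cy'])
E
```

```text
t 1.6 P [0.2237 0.6368 0.2145] th -1.909 turn/.08 [-3.6 -0.  -0. ] | shift cur axes /.02 [  3.22  10.29 -19.25] target axes [  3.22  15.33 -15.53] F [-0.6 -0.3 -0.6] w 0.0875
325.30507955225147 241.2071460554851
```

View pics/w1.png

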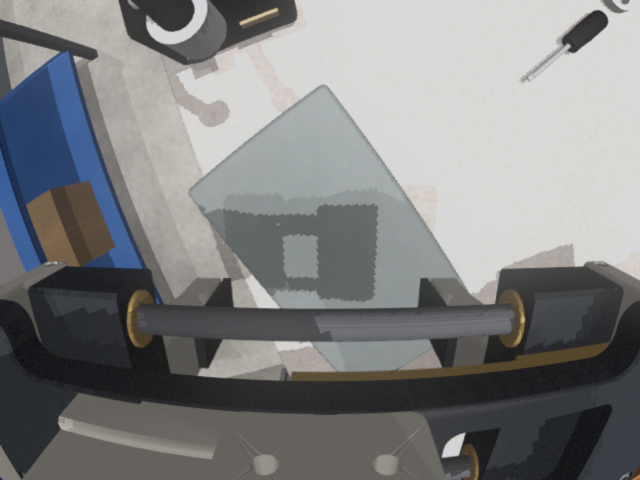

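arm_command(plan=[{"dx": 0, "dy": 0, "dz": 0, "wx": -0.9, "wy": 0, "wz": 0}, {"dx": 0, "dy": 0, "dz": 0, "wx": -0.9, "wy": 0, "wz": 0}, {"dx": 0, "dy": 0, "dz": 0, "wx": -0.9, "wy": 0, "wz": 0}, {"dx": 0, "dy": 0, "dz": 0, "wx": -0.9, "wy": 0, "wz": 0}, {"dx": 0, "dy": 0.95, "dz": -0.97, "wx": 0, "wy": 0, "wz": 0}, {"dx": 0, "dy": 0.95, "dz": -0.97, "wx": 0, "wy": 0, "wz": 0}, {"dx": 0, "dy": 0.95, "dz": -0.97, "wx": 0, "wy": 0, "wz": 0}, {"dx": 0, "dy": 0.95, "dz": -0.97, "wx": 0, "wy": 0, "wz": 0}, {"dx": 0, "dy": 0.95, "dz": -0.97, "wx": 0, "wy": 0, "wz": 0}, {"dx": 0, "dy": 0.95, "dz": -0.97, "wx": 0, "wy": 0, "wz": 0}, {"dx": 0, "dy": 0.95, "dz": -0.97, "wx": 0, "wy": 0, "wz": 0}, {"dx": 0, "dy": 0.95, "dz": -0.97, "wx": 0, "wy": 0, "wz": 0}, {"dx": 0, "dy": 0.95, "dz": -0.97, "wx": 0, "wy": 0, "wz": 0}, {"dx": 0, "dy": 0.95, "dz": -0.97, "wx": 0, "wy": 0, "wz": 0}, {"dx": 0, "dy": 0.95, "dz": -0.97, "wx": 0, "wy": 0, "wz": 0}, {"dx": 0, "dy": 0.95, "dz": -0.97, "wx": 0, "wy": 0, "wz": 0}], fingers=0, force=20)

```text
time_s: 2.98
tcp_pos: [0.4541, 0.3949, 0.2143]
eef_rot: [-120.7, 89.9, 57.8]
contact_force: [0.8, -0.4, -0.6]
gripper_width: 0.0439
```

```bash
python3 - <<'E'
from h import *
th=-np.pi/2-.05
goto([.5187,.315,.15],th)
snap('wrist','w2.png')
for q in ['spacer_c_center','pan_bar','pan_in','pan_hinge','carousel_axis','post']:
    for o in r.spot_point('wrist',q)[:3]: print(q,np.round(o['centre'],1),round(o['score'],2))
E
```

```text
t 2.98 P [0.4541 0.3949 0.2143] th -1.597 turn/.08 [ 0.3  -0.01  0.02] | shift cur axes /.02 [ 3.21  3.92 -3.33] target axes [ 3.22  3.83 -3.42] F [ 0.8 -0.4 -0.6] w 0.0439
spacer_c_center [401.  147.3] 0.6
spacer_c_center [280. 194.] 0.4
```

View pics/w2.png

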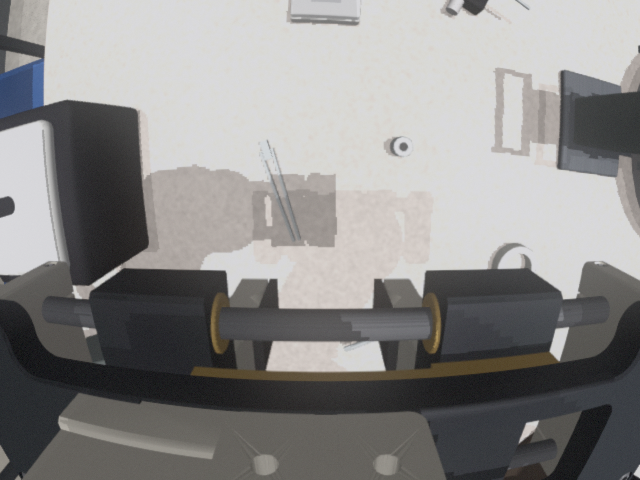

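```bash
cat >> h.py <<'E'
def wray_z(u,v,z,m=None):
    m=m or r.camera_model('wrist'); fl=240/np.tan(np.radians(m['vertical_fov'])/2)
    du=np.array([u-m['cx'],v-m['cy']]); rr=np.hypot(*du); a=rr/fl
    k=np.array([*(du/max(rr,1e-9)*np.sin(a)),np.cos(a)]); R=np.array(m['R']); o=-R.T@np.array(m['t']); k=R.T@k
    return o+k*(z-o[2])/k[2]
def wproj(X,m=None):
    m=m or r.camera_model('wrist'); fl=240/np.tan(np.radians(m['vertical_fov'])/2)
    c=np.array(m['R'])@np.array(X)+np.array(m['t']); a=np.arctan2(np.hypot(c[0],c[1]),c[2]); return fl*a*c[:2]/np.hypot(c[0],c[1])+[m['cx'],m['cy']]
E
python3 - <<'E'
from h import *
print(wray_z(401,147.3,.012),wray_z(402.5,146.5,.024))
goto([.519,.315,.10],-np.pi/2-.05)
E
```

```text
[0.51914425 0.31895909 0.012     ] [0.52006003 0.31987026 0.024     ]
t 3.33 P [0.4529 0.3966 0.2141] th -1.596 turn/.08 [ 0.31 -0.01  0.02] | shift cur axes /.02 [ 5.7  4.  -3.4] target axes [ 5.7   3.91 -3.51] F [-0.3  0.8 -0.2] w 0.0439
```

arm_command(plan=[{"dx": 0.7, "dy": 0.8, "dz": -0.7, "wx": 0.3, "wy": 0, "wz": 0}, {"dx": 0.9, "dy": 0.8, "dz": -0.7, "wx": 0, "wy": 0, "wz": 0}, {"dx": 0.9, "dy": 0.8, "dz": -0.7, "wx": 0, "wy": 0, "wz": 0}, {"dx": 0.9, "dy": 0.8, "dz": -0.7, "wx": 0, "wy": 0, "wz": 0}, {"dx": 0.9, "dy": 0.6, "dz": -0.6, "wx": 0, "wy": 0, "wz": 0}, {"dx": 0.7, "dy": 0, "dz": 0, "wx": 0, "wy": 0, "wz": 0}, {"dx": 0, "dy": 0, "dz": 0, "wx": 0, "wy": 0, "wz": 0}])

```text
time_s: 3.92
tcp_pos: [0.5169, 0.3238, 0.112]
eef_rot: [-118.4, 89.6, 59.5]
contact_force: [0.0, 0.3, -0.3]
gripper_width: 0.0437
```

```bash
python3 - <<'E'
from h import *
m=r.camera_model('wrist');snap('wrist','w3.png')
for o in r.spot_point('wrist','spacer_c_center')[:3]: print(np.round(o['centre'],1),round(o['score'],2), wray_z(*o['centre'],.012,m))
goto([.519,.3165,.02],-np.pi/2-.05)
print(wproj([.519,.3165,.024],m))
E
```

```text
[330.4 228.6] 0.98 [0.52483737 0.31986457 0.012     ]
t 4.02 P [0.5179 0.3251 0.1148] th -1.607 turn/.08 [ 0.17 -0.08  0.11] | shift cur axes /.02 [ 4.74  0.47 -0.04] target axes [ 4.74  0.43 -0.08] F [ 0.3 -0.4  0.2] w 0.0439
[335.45789911 240.09695446]
```

View pics/w3.png

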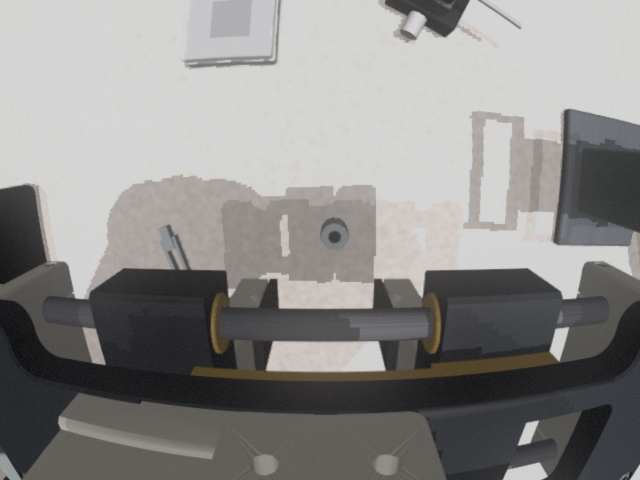

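```bash
python3 - <<'E'
from h import *
for i in range(3): 
    m=r.camera_model('wrist'); print(wray_z(335,237,.024,m), r.get_state()['tcp_pos'], np.round(r.get_state()['qd'],2))
s,_=r.capture('side'); cv2.imwrite('pics/s1.png',s[:,:,::-1])
goto([.52,.318,.02],-np.pi/2-.05)
E
```

```text
[0.52182569 0.31826781 0.024     ] [0.51790444 0.32513432 0.11478378] [ 0.51 -1.28  1.36  0.53 -0.36 -0.03]
[0.52182569 0.31826781 0.024     ] [0.51790444 0.32513432 0.11478378] [ 0.51 -1.28  1.36  0.53 -0.36 -0.03]
[0.52182569 0.31826781 0.024     ] [0.51790444 0.32513432 0.11478378] [ 0.51 -1.28  1.36  0.53 -0.36 -0.03]
t 4.07 P [0.5183 0.3257 0.1157] th -1.606 turn/.08 [ 0.18 -0.09  0.13] | shift cur axes /.02 [ 4.78  0.43 -0.06] target axes [ 4.79  0.38 -0.1 ] F [ 0.4 -0.5  0.5] w 0.044
```

View pics/s1.png

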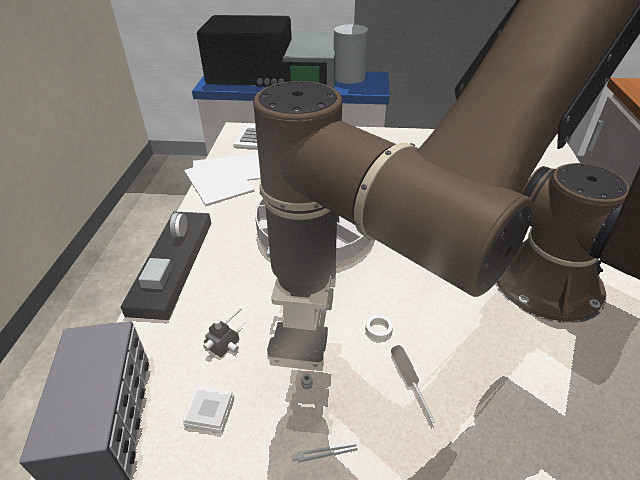

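arm_command(plan=[{"dx": 0.8, "dy": 0.2, "dz": -0.1, "wx": 0.15, "wy": -0.05, "wz": 0.1}, {"dx": 0.9, "dy": 0.2, "dz": 0, "wx": 0, "wy": 0, "wz": 0}, {"dx": 0.9, "dy": 0, "dz": 0, "wx": 0, "wy": 0, "wz": 0}, {"dx": 0.8, "dy": 0, "dz": 0, "wx": 0, "wy": 0, "wz": 0}, {"dx": 0.5, "dy": 0, "dz": 0, "wx": 0, "wy": 0, "wz": 0}, {"dx": 0, "dy": 0, "dz": 0, "wx": 0, "wy": 0, "wz": 0}, {"dx": 0, "dy": 0, "dz": 0, "wx": 0, "wy": 0, "wz": 0}])

```text
time_s: 4.65
tcp_pos: [0.5231, 0.3274, 0.044]
eef_rot: [-137.7, 88.8, 40.0]
contact_force: [-0.7, -0.9, 1.8]
gripper_width: 0.044
```

```bash
python3 - <<'E'
from h import *
m=r.camera_model('wrist');goto([.52,.318,.021],-np.pi/2-.05);snap('wrist','w4.png')
print(wproj([.52,.318,.024],m))
E
```

```text
t 4.65 P [0.5231 0.3274 0.044 ] th -1.611 turn/.08 [ 0.12 -0.19  0.17] | shift cur axes /.02 [1.14 0.49 0.15] target axes [1.15 0.48 0.13] F [-0.7 -0.9  1.8] w 0.044
[342.16791397 281.02346674]
```

View pics/w4.png

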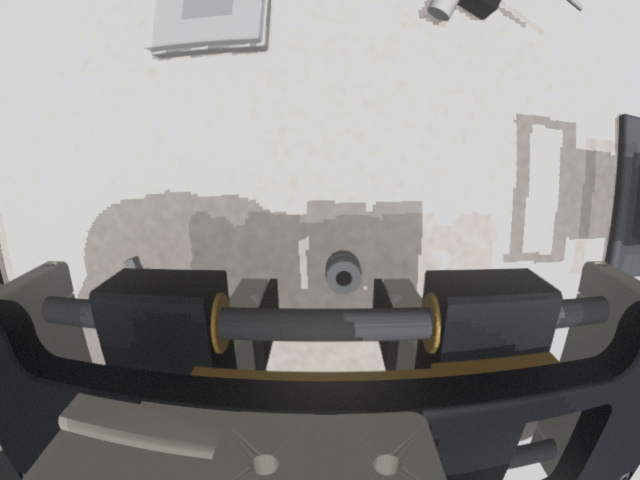

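arm_command(plan=[{"dx": 0.5, "dy": 0.3, "dz": 0.1, "wx": 0.1, "wy": -0.15, "wz": 0.15}, {"dx": 0.5, "dy": 0.2, "dz": 0.05, "wx": 0, "wy": 0, "wz": 0}, {"dx": 0.15, "dy": 0, "dz": 0, "wx": 0, "wy": 0, "wz": 0}, {"dx": 0, "dy": 0, "dz": 0, "wx": 0, "wy": 0, "wz": 0}])

```text
time_s: 5.03
tcp_pos: [0.5208, 0.3186, 0.0221]
eef_rot: [-137.7, 89.6, 39.5]
contact_force: [-0.4, -0.3, 0.1]
gripper_width: 0.0437
```

```bash
python3 - <<'E'
from h import *
m=r.camera_model('wrist');goto([.52,.318,.021],-np.pi/2-.05)
E
```

```text
t 5.03 P [0.5208 0.3186 0.0221] th -1.619 turn/.08 [ 0.02 -0.06  0.06] | shift cur axes /.02 [0.05 0.03 0.04] target axes [0.05 0.03 0.04] F [-0.4 -0.3  0.1] w 0.0437
```

arm_command(plan=[{"dx": 0.05, "dy": 0, "dz": 0, "wx": 0, "wy": 0, "wz": 0}, {"dx": 0, "dy": 0, "dz": 0, "wx": 0, "wy": 0, "wz": 0}, {"dx": 0, "dy": 0, "dz": 0, "wx": 0, "wy": 0, "wz": 0}, {"dx": 0, "dy": 0, "dz": 0, "wx": 0, "wy": 0, "wz": 0}, {"dx": 0, "dy": 0, "dz": 0, "wx": 0, "wy": 0, "wz": 0}], fingers=1, force=20)

```text
time_s: 5.45
tcp_pos: [0.5213, 0.3184, 0.0212]
eef_rot: [-139.4, 89.6, 37.8]
contact_force: [-0.6, 0.7, -0.2]
gripper_width: 0.016
```

arm_command(plan=[{"dx": 0, "dy": 0, "dz": 0, "wx": 0, "wy": 0, "wz": 0}, {"dx": -0.3, "dy": 0, "dz": 0, "wx": 0, "wy": 0, "wz": 0}, {"dx": -0.5, "dy": 0, "dz": 0, "wx": 0, "wy": 0, "wz": 0}, {"dx": -0.5, "dy": 0, "dz": 0, "wx": 0, "wy": 0, "wz": 0}])

```text
time_s: 5.78
tcp_pos: [0.5202, 0.3175, 0.0474]
eef_rot: [-146.2, 89.8, 31.0]
contact_force: [-1.0, -0.9, 1.2]
gripper_width: 0.0008
```

```bash
python3 - <<'E'
from h import *
m=r.camera_model('wrist');goto([.52,.318,.021],-np.pi/2-.05);snap('wrist','w5.png'); p,d=snap('side','s5.png'); cv2.imwrite('pics/s5c.png',cv2.resize(p[270:430,220:420,::-1],None,fx=3,fy=3))
E
```

```text
t 5.78 P [0.5202 0.3175 0.0474] th -1.62 turn/.08 [ 0.01 -0.04  0.03] | shift cur axes /.02 [ 1.32 -0.02  0.02] target axes [ 1.32 -0.03  0.01] F [-1.  -0.9  1.2] w 0.0008
```

View pics/w5.png

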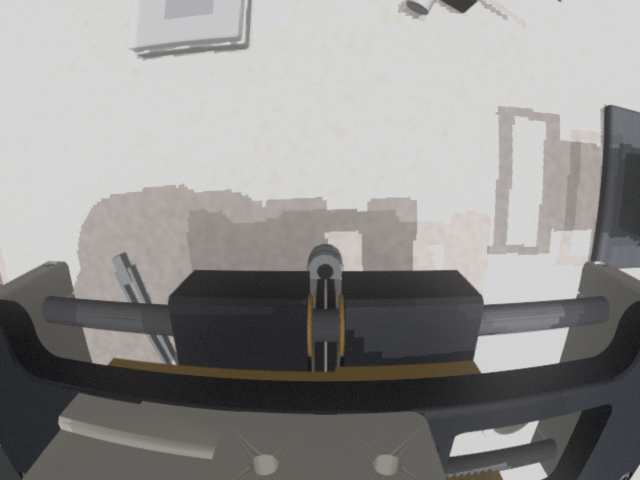

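View pics/s5c.png

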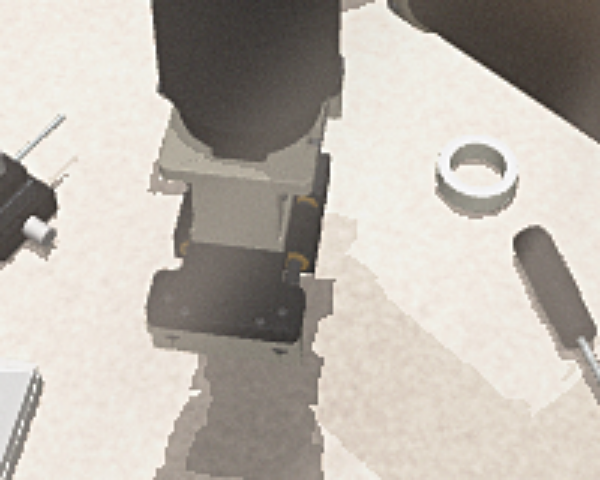

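```bash
python3 - <<'E'
from h import *
m=r.camera_model('wrist');P,R,s=pose()
print(P,'spacer',wray_z(325,271,.024,m),'tcp px',wproj(P,m),'tip px',wproj(P+R[:,0]*.011,m),'grasp',wproj(P-R[:,0]*.008,m))
_=r.capture('top')
for c in('top','side','wrist'):
  if c!='wrist' or 1:
    for o in r.spot_point(c,'spacer_c_center')[:3]: print(c,np.round(o['centre'],1),round(o['score'],2), wray_z(*o['centre'],.012,m) if c=='wrist' else ray_z(c,*o['centre'],.012))
p,d=r.capture('wrist'); 
for v in (246,250,255,262,271): print(v,[round(float(d[v,u]),3) for u in (318,325,332)])
cv2.imwrite('pics/w5c.png',cv2.resize(p[180:420,220:430,::-1],None,fx=2.5,fy=2.5))
E
```

```text
[0.52144975 0.31868929 0.04920649] spacer [0.52246149 0.31836837 0.024     ] tcp px [324.06593756 289.79479949] tip px [324.16230942 281.72065149] grasp [323.98900362 296.25295045]
wrist [323.3 262.6] 0.78 [0.52353492 0.31940207 0.012     ]
246 [0.218, 0.217, 0.219]
250 [0.214, 0.211, 0.213]
255 [0.203, 0.203, 0.201]
262 [0.203, 0.203, 0.203]
271 [0.204, 0.204, 0.205]
```

View pics/w5c.png

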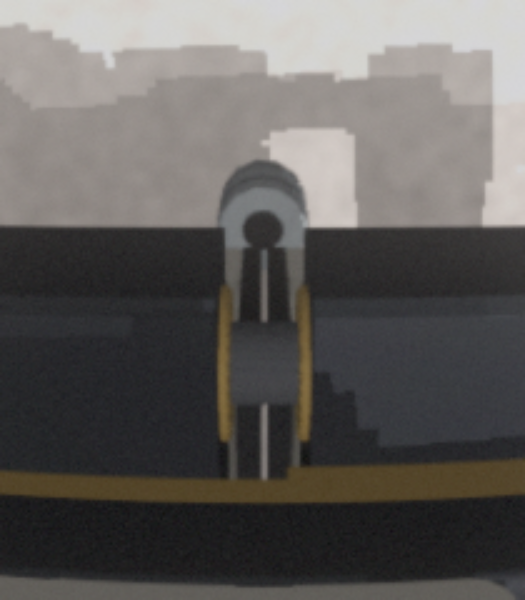

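```bash
python3 - <<'E'
from h import *
m=r.camera_model('wrist');fl=240/np.tan(np.radians(m['vertical_fov'])/2)
p,d=r.capture('wrist')
def wun(u,v):
    D=d[v,u]; du=np.array([u-m['cx'],v-m['cy']]); rr=np.hypot(*du); a=rr/fl
    k=np.array([*(du/rr*np.tan(a)),1])*D; return np.array(m['R']).T@(k-np.array(m['t']))
for u,v in [(325,258),(318,262),(332,262),(325,271),(318,270),(325,200),(290,290),(360,290),(318,285),(332,285),(318,350),(332,350)]: print(u,v,np.round(wun(u,v),4))
print(r.get_state()['tcp_pos'],r.get_state()['gripper_width'],r.get_state()['time_s'])
p,d=snap('side','s6.png');cv2.imwrite('pics/s6c.png',cv2.resize(p[300:420,240:380,::-1],None,fx=4,fy=4))
E
```

```text
325 258 [0.5293 0.3166 0.0236]
318 262 [0.5269 0.3205 0.0225]
332 262 [0.5264 0.3129 0.0222]
325 271 [0.5216 0.3169 0.0227]
318 270 [0.5224 0.3208 0.023 ]
325 200 [0.5895 0.3127 0.216 ]
290 290 [0.5596 0.322  0.1422]
360 290 [0.5583 0.3069 0.1407]
318 285 [0.5303 0.3194 0.0654]
332 285 [0.5303 0.3133 0.0662]
318 350 [0.5208 0.3191 0.1038]
332 350 [0.52   0.3142 0.1029]
[0.52002953 0.31733263 0.04617017] 0.00024622054512263427 6.1833
```

View pics/s6c.png

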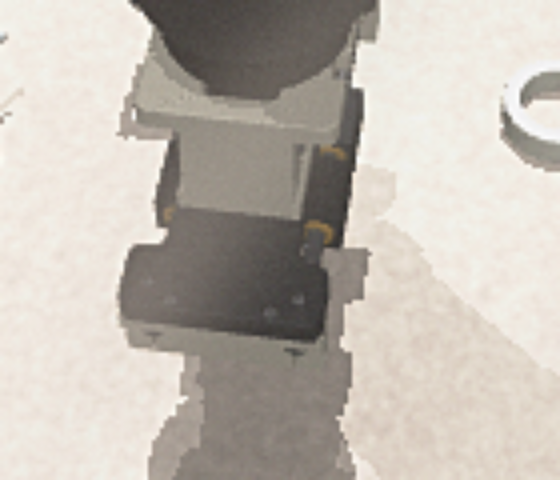

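```bash
python3 - <<'E'
from h import *
m=r.camera_model('wrist');fl=240/np.tan(np.radians(m['vertical_fov'])/2)
p,d=r.capture('wrist')
def wun(u,v):
    D=d[v,u]; du=np.array([u-m['cx'],v-m['cy']]); rr=np.hypot(*du); a=rr/fl
    k=np.array([*(du/rr*np.tan(a)),1])*D; return np.array(m['R']).T@(k-np.array(m['t']))
for u in (312,316,320,323,328,331,335,339):
  for v in range(270,300,3): print(u,v,p[v,u],np.round(wun(u,v),3),end=';')
  print()
P,R,s=pose(); print(P, wproj(P+R[:,0]*.011+[.0095,0,0],m),s['joints'])
E
```

```text
312 270 [122 125 126] [0.523 0.324 0.023];312 273 [119 123 124] [0.521 0.324 0.024];312 276 [120 123 125] [0.519 0.324 0.022];312 279 [105 105 104] [0.518 0.324 0.024];312 282 [102  99  94] [0.532 0.322 0.065];312 285 [99 95 91] [0.532 0.322 0.07 ];312 288 [100  98  94] [0.532 0.322 0.072];312 291 [99 96 92] [0.532 0.321 0.076];312 294 [93 88 83] [0.531 0.322 0.076];312 297 [83 72 56] [0.554 0.318 0.133];
316 270 [112 112 115] [0.523 0.322 0.024];316 273 [111 114 113] [0.521 0.322 0.023];316 276 [121 123 125] [0.519 0.322 0.022];316 279 [104 104 104] [0.517 0.322 0.023];316 282 [89 87 84] [0.532 0.32  0.066];316 285 [85 82 77] [0.532 0.32  0.069];316 288 [73 73 70] [0.531 0.32  0.07 ];316 291 [67 66 62] [0.53  0.32  0.071];316 294 [62 58 58] [0.531 0.32  0.077];316 297 [50 48 46] [0.53  0.32  0.078];
320 270 [49 48 48] [0.523 0.32  0.023];320 273 [52 52 50] [0.521 0.32  0.024];320 276 [54 50 50] [0.519 0.32  0.023];320 279 [48 44 42] [0.53  0.319 0.058];320 282 [41 38 40] [0.531 0.319 0.063];320 285 [43 41 36] [0.53  0.318 0.066];320 288 [38 36 39] [0.531 0.318 0.07 ];320 291 [44 39 
[... 1530 characters left out ...]
[83 80 77] [0.531 0.312 0.07 ];335 291 [71 70 67] [0.529 0.312 0.071];335 294 [69 67 64] [0.53  0.312 0.076];335 297 [62 60 57] [0.53  0.312 0.078];
339 270 [126 129 129] [0.522 0.309 0.023];339 273 [124 126 127] [0.52  0.309 0.023];339 276 [123 125 126] [0.519 0.309 0.024];339 279 [107 105 104] [0.517 0.309 0.023];339 282 [100  98  93] [0.531 0.31  0.066];339 285 [101  99  94] [0.532 0.31  0.07 ];339 288 [99 95 91] [0.531 0.31  0.072];339 291 [99 96 91] [0.532 0.311 0.077];339 294 [91 88 79] [0.555 0.311 0.134];339 297 [84 72 53] [0.556 0.312 0.137];
[0.52011671 0.31738604 0.04615478] [323.15835817 264.36872089] [ 49.78477936  23.21092721 -19.69806161   0.09060793 -46.8975111
  37.34463395]
```

```bash
python3 - <<'E'
from h import *
print(r.tcp_to_tips,[a for a in dir(r) if a[0]!='_'])
E
```

```text
0.011 ['Unreachable', 'camera_model', 'capture', 'close_job', 'cut_out', 'get_state', 'spot_point', 'tcp_to_tips']
```

arm_command(plan=[{"dx": 0, "dy": 0, "dz": 0, "wx": 0, "wy": 0, "wz": 0}, {"dx": 0, "dy": 0, "dz": 0, "wx": 0, "wy": 0, "wz": 0}, {"dx": 0, "dy": 0, "dz": 0, "wx": 0, "wy": 0, "wz": 0}, {"dx": 0, "dy": 0, "dz": 0, "wx": 0, "wy": 0, "wz": 0}, {"dx": 0, "dy": 0, "dz": -0.05, "wx": 0, "wy": 0, "wz": 0}, {"dx": 0.5, "dy": 0, "dz": 0, "wx": 0, "wy": 0, "wz": 0}, {"dx": 0.5, "dy": 0, "dz": 0, "wx": 0, "wy": 0, "wz": 0}, {"dx": 0.25, "dy": 0, "dz": 0, "wx": 0, "wy": 0, "wz": 0}, {"dx": 0, "dy": 0, "dz": 0, "wx": 0, "wy": 0, "wz": 0}], fingers=0)

```text
time_s: 7.03
tcp_pos: [0.5209, 0.317, 0.0175]
eef_rot: [-153.3, 89.9, 23.8]
contact_force: [0.2, 0.7, -0.5]
gripper_width: 0.0434
```

```bash
python3 - <<'E'
from h import *
m=r.camera_model('wrist');goto([.521,.3175,.016],-np.pi/2-.05);p,d=snap('wrist','w6.png');cv2.imwrite('pics/w6c.png',cv2.resize(p[200:440,200:470,::-1],None,fx=2.5,fy=2.5))
E
```

```text
t 7.03 P [0.5209 0.317  0.0175] th -1.62 turn/.08 [ 0.01 -0.03  0.01] | shift cur axes /.02 [ 0.08 -0.03 -0.  ] target axes [ 0.08 -0.03 -0.  ] F [ 0.2  0.7 -0.5] w 0.0434
```

View pics/w6c.png

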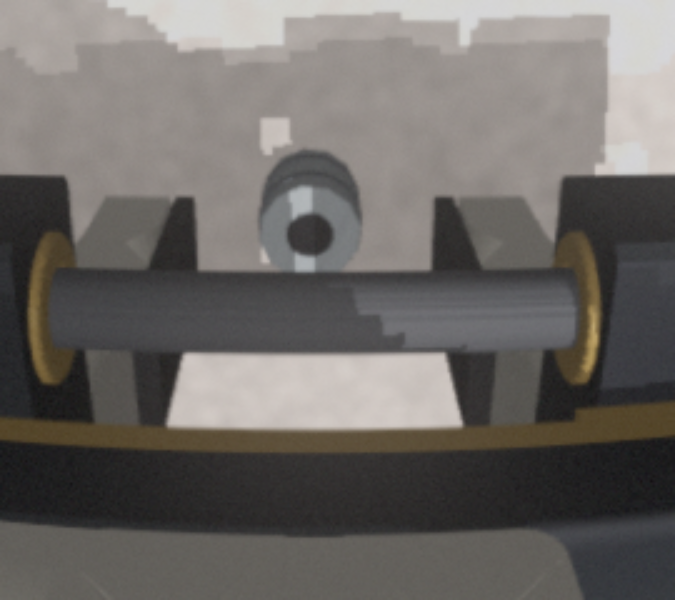

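arm_command(plan=[{"dx": 0.15, "dy": 0, "dz": 0, "wx": 0, "wy": 0, "wz": 0}, {"dx": 0.15, "dy": 0, "dz": 0, "wx": 0, "wy": 0, "wz": 0}, {"dx": 0, "dy": 0, "dz": 0, "wx": 0, "wy": 0, "wz": 0}])

```text
time_s: 7.33
tcp_pos: [0.521, 0.317, 0.011]
eef_rot: [-166.4, 89.9, 10.7]
contact_force: [-0.0, 0.5, -0.3]
gripper_width: 0.044
```

```bash
python3 - <<'E'
from h import *
m=r.camera_model('wrist');goto([.521,.3175,.010],-np.pi/2-.05);p,d=r.capture('wrist');fl=240/np.tan(np.radians(m['vertical_fov'])/2)
def wun(u,v):
    D=d[v,u]; du=np.array([u-m['cx'],v-m['cy']]); rr=np.hypot(*du); a=rr/fl
    k=np.array([*(du/rr*np.tan(a)),1])*D; return np.array(m['R']).T@(k-np.array(m['t']))
for u in (250,260,274,378,384,395):
  print(u,[np.round(wun(u,v),3).tolist() for v in range(274,300,4)])
print(p.shape,[np.round(wun(u,v),3).tolist() for u,v in ((300,200),(324,270),(324,290),(200,150))])
E
```

```text
t 7.33 P [0.521 0.317 0.011] th -1.62 turn/.08 [ 0.01 -0.02  0.01] | shift cur axes /.02 [ 0.05 -0.03  0.  ] target axes [ 0.05 -0.03  0.  ] F [-0.   0.5 -0.3] w 0.044
250 [[0.527, 0.356, -0.001], [0.524, 0.356, -0.001], [0.534, 0.349, 0.031], [0.534, 0.348, 0.036], [0.534, 0.347, 0.041], [0.534, 0.346, 0.045], [0.534, 0.345, 0.048]]
260 [[0.527, 0.35, -0.0], [0.524, 0.351, -0.001], [0.534, 0.344, 0.032], [0.534, 0.343, 0.036], [0.534, 0.342, 0.041], [0.533, 0.342, 0.042], [0.531, 0.343, 0.042]]
274 [[0.526, 0.343, -0.002], [0.524, 0.343, -0.0], [0.532, 0.339, 0.027], [0.532, 0.338, 0.032], [0.532, 0.338, 0.035], [0.53, 0.338, 0.035], [0.529, 0.338, 0.037]]
378 [[0.524, 0.289, -0.001], [0.53, 0.292, 0.023], [0.53, 0.292, 0.027], [0.53, 0.293, 0.033], [0.53, 0.294, 0.036], [0.53, 0.294, 0.039], [0.528, 0.294, 0.04]]
384 [[0.523, 0.286, -0.001], [0.521, 0.286, -0.001], [0.53, 0.29, 0.028], [0.53, 0.29, 0.032], [0.53, 0.291, 0.035], [0.53, 0.292, 0.04], [0.53, 0.292, 0.045]]
395 [[0.523, 0.28, -0.001], [0.52, 0.28, -0.001], [0.531, 0.285, 0.031], [0.531, 0.286, 0.036], [0.531, 0.287, 0.041], [0.531, 0.288, 0.044], [0.529, 0.287, 0.043]]
(480, 640, 3) [[0.564, 0.327, -0.0], [0.531, 0.316, 0.01], [0.526, 0.317, 0.023], [0.593, 0.376, -0.0]]
```

arm_command(plan=[{"dx": 0.2, "dy": 0, "dz": 0, "wx": 0, "wy": 0, "wz": 0}, {"dx": 0.2, "dy": 0, "dz": 0, "wx": 0, "wy": 0, "wz": 0}, {"dx": 0, "dy": 0, "dz": 0, "wx": 0, "wy": 0, "wz": 0}])

```text
time_s: 7.63
tcp_pos: [0.5215, 0.3175, 0.0032]
eef_rot: [-150.1, 89.8, 27.1]
contact_force: [-0.1, -0.2, -0.1]
gripper_width: 0.0441
```

arm_command(plan=[{"dx": 0.15, "dy": 0, "dz": 0, "wx": 0, "wy": 0, "wz": 0}, {"dx": 0.15, "dy": 0, "dz": 0, "wx": 0, "wy": 0, "wz": 0}, {"dx": 0, "dy": 0, "dz": 0, "wx": 0, "wy": 0, "wz": 0}])

```text
time_s: 7.88
tcp_pos: [0.5216, 0.3176, -0.0034]
eef_rot: [-148.4, 89.8, 28.8]
contact_force: [-0.8, 0.5, -0.5]
gripper_width: 0.0436
```

```bash
python3 - <<'E'
from h import *
m=r.camera_model('wrist');goto([.521,.3175,-.004],-np.pi/2-.05);p,d=snap('wrist','w7.png');fl=240/np.tan(np.radians(m['vertical_fov'])/2)
def wun(u,v):
    D=d[v,u]; du=np.array([u-m['cx'],v-m['cy']]); rr=np.hypot(*du); a=rr/fl
    k=np.array([*(du/rr*np.tan(a)),1])*D; return np.array(m['R']).T@(k-np.array(m['t']))
for u in (260,274,378,384,395):
  print(u,[np.round(wun(u,v),3).tolist() for v in range(274,300,4)])
cv2.imwrite('pics/w7c.png',cv2.resize(p[200:440,200:470,::-1],None,fx=2.5,fy=2.5))
E
```

```text
t 7.88 P [ 0.5216  0.3176 -0.0034] th -1.62 turn/.08 [ 0.01 -0.04  0.02] | shift cur axes /.02 [0.03 0.   0.03] target axes [0.03 0.   0.03] F [-0.8  0.5 -0.5] w 0.0436
260 [[0.532, 0.348, 0.0], [0.53, 0.348, -0.0], [0.534, 0.345, 0.016], [0.535, 0.344, 0.021], [0.535, 0.343, 0.026], [0.533, 0.343, 0.028], [0.532, 0.343, 0.028]]
274 [[0.532, 0.341, -0.001], [0.53, 0.341, -0.0], [0.533, 0.339, 0.012], [0.533, 0.338, 0.019], [0.532, 0.338, 0.02], [0.531, 0.338, 0.021], [0.528, 0.339, 0.02]]
378 [[0.529, 0.291, -0.001], [0.531, 0.292, 0.008], [0.53, 0.293, 0.012], [0.531, 0.294, 0.018], [0.53, 0.294, 0.021], [0.53, 0.294, 0.024], [0.528, 0.295, 0.025]]
384 [[0.529, 0.288, -0.001], [0.527, 0.288, -0.002], [0.531, 0.291, 0.015], [0.531, 0.291, 0.018], [0.53, 0.291, 0.021], [0.53, 0.292, 0.026], [0.53, 0.293, 0.03]]
395 [[0.529, 0.283, -0.001], [0.527, 0.283, -0.0], [0.531, 0.286, 0.016], [0.531, 0.287, 0.02], [0.532, 0.287, 0.026], [0.591, 0.313, 0.166], [0.53, 0.288, 0.03]]
```

View pics/w7c.png

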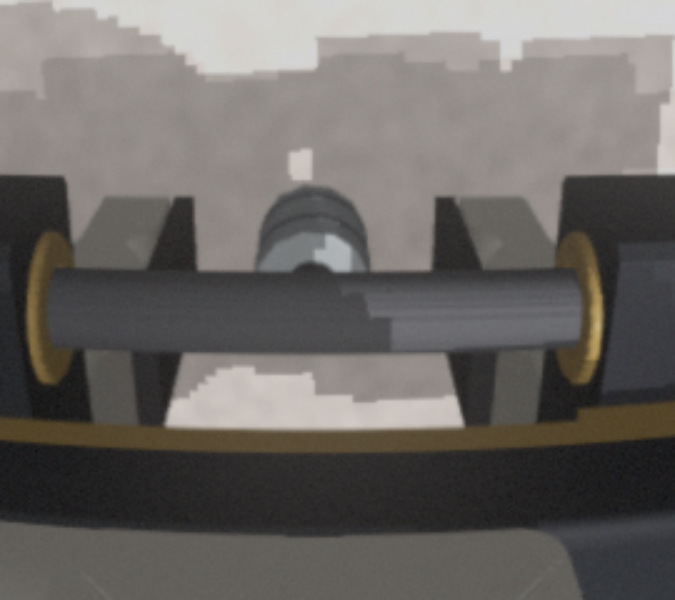

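arm_command(plan=[{"dx": 0, "dy": 0, "dz": 0, "wx": 0, "wy": 0, "wz": 0}, {"dx": 0, "dy": 0, "dz": 0, "wx": 0, "wy": 0, "wz": 0}, {"dx": 0, "dy": 0, "dz": 0, "wx": 0, "wy": 0, "wz": 0}, {"dx": 0, "dy": 0, "dz": 0, "wx": 0, "wy": 0, "wz": 0}, {"dx": 0, "dy": 0, "dz": 0, "wx": 0, "wy": 0, "wz": 0}, {"dx": 0, "dy": 0, "dz": 0, "wx": 0, "wy": 0, "wz": 0}], fingers=1, force=25)

```text
time_s: 8.43
tcp_pos: [0.5218, 0.3178, -0.0028]
eef_rot: [-147.5, 89.8, 29.7]
contact_force: [-0.3, 0.5, -0.6]
gripper_width: 0.0193
```

arm_command(plan=[{"dx": -0.5, "dy": 0, "dz": 0, "wx": 0, "wy": 0, "wz": 0}, {"dx": -1, "dy": 0, "dz": 0, "wx": 0, "wy": 0, "wz": 0}, {"dx": -1, "dy": 0, "dz": 0, "wx": 0, "wy": 0, "wz": 0}, {"dx": -1, "dy": 0, "dz": 0, "wx": 0, "wy": 0, "wz": 0}, {"dx": -1, "dy": 0, "dz": 0, "wx": 0, "wy": 0, "wz": 0}, {"dx": -1, "dy": 0, "dz": 0, "wx": 0, "wy": 0, "wz": 0}, {"dx": -1, "dy": 0.6, "dz": -0.1, "wx": 0, "wy": 0, "wz": 0}, {"dx": -1, "dy": 0.8, "dz": -0.1, "wx": 0, "wy": 0, "wz": 0}, {"dx": -1, "dy": 0.8, "dz": -0.1, "wx": 0, "wy": 0, "wz": 0}, {"dx": -1, "dy": 0.8, "dz": -0.1, "wx": 0, "wy": 0, "wz": 0}, {"dx": -1, "dy": 0.8, "dz": -0.1, "wx": 0, "wy": 0, "wz": 0}, {"dx": -1, "dy": 0.8, "dz": -0.1, "wx": 0, "wy": 0, "wz": 0}, {"dx": -0.8, "dy": 0.8, "dz": -0.1, "wx": 0, "wy": 0, "wz": 0}, {"dx": -0.3, "dy": 0.8, "dz": -0.1, "wx": 0, "wy": 0, "wz": 0}, {"dx": 0, "dy": 0.6, "dz": -0.1, "wx": 0, "wy": 0, "wz": 0}, {"dx": 0, "dy": 0, "dz": 0, "wx": 0, "wy": 0, "wz": 0}])

```text
time_s: 9.77
tcp_pos: [0.5308, 0.1729, 0.2743]
eef_rot: [-156.1, 89.4, 21.3]
contact_force: [0.4, 0.2, -0.2]
gripper_width: 0.019
```

```bash
python3 - <<'E'
from h import *
m=r.camera_model('wrist');goto([.555,.05,.20],-np.pi/2-.05);p,d=snap('wrist','w8.png')
for q,z in [('spacer_c_center',.18),('pan_bar',.178),('pan_in',.167),('pan_hinge',.172),('chute_outlet',.075),('carousel_axis',.07),('post',.115),('slot',.026)]:
    for o in r.spot_point('wrist',q)[:3]: print(q,np.round(o['centre'],1),round(o['score'],2),np.round(wray_z(*o['centre'],z,m),4))
E
```

```text
t 9.77 P [0.5308 0.1729 0.2743] th -1.617 turn/.08 [ 0.05 -0.13  0.06] | shift cur axes /.02 [ 3.7   6.1  -1.45] target axes [ 3.72  6.08 -1.51] F [ 0.4  0.2 -0.2] w 0.019
spacer_c_center [326.3 302. ] 0.68 [0.4827 0.1743 0.18  ]
pan_bar [348.6 194.9] 0.92 [0.5645 0.1544 0.178 ]
pan_in [453.3 196.5] 0.91 [0.5595 0.0716 0.167 ]
pan_hinge [510.  200.3] 0.73 [0.5565 0.0233 0.172 ]
pan_hinge [455.4 196.6] 0.31 [0.5601 0.0716 0.172 ]
chute_outlet [527.2 186.4] 0.86 [ 0.5566 -0.0501  0.075 ]
carousel_axis [582.8 190.5] 0.8 [ 0.552  -0.1368  0.07  ]
post [613.  234.1] 0.87 [ 0.5083 -0.1548  0.115 ]
slot [547.6 110.4] 0.95 [ 0.6484 -0.1105  0.026 ]
slot [350.5 193.4] 0.54 [0.5464 0.1444 0.026 ]
```

View pics/w8.png

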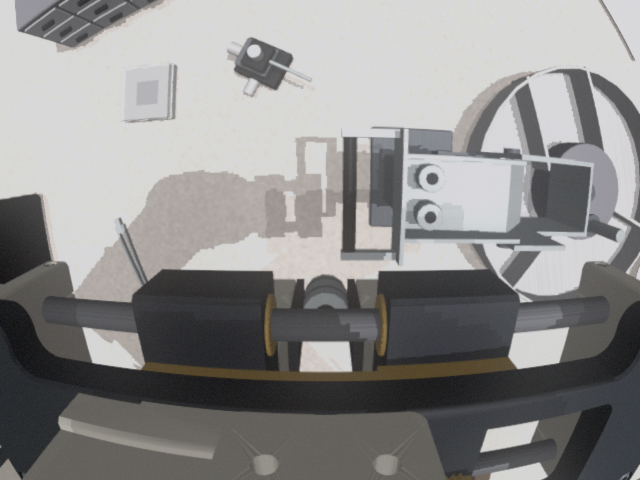

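```bash
python3 - <<'E'
from h import *
m=r.camera_model('wrist')
for nm,u,v,z in [('spA',431,178,.189),('spB',430,215,.189),('bar end1',349,133,.178),('bar end2',348,256,.178),('pan rear in L',408,157,.197),('pan rear in R',406,240,.197),('front L',524,156,.197)]:
    print(nm,np.round(wray_z(u,v,z,m),4))
p,d=r.capture('wrist'); fl=240/np.tan(np.radians(m['vertical_fov'])/2)
def wun(u,v):
    D=d[v,u]; du=np.array([u-m['cx'],v-m['cy']]); rr=np.hypot(*du); a=rr/fl
    k=np.array([*(du/rr*np.tan(a)),1])*D; return np.array(m['R']).T@(k-np.array(m['t']))
for u,v in [(425,172),(437,183),(425,210),(348,150),(348,195),(348,245),(470,195),(515,195),(445,196),(400,150),(590,200),(560,235)]: print(u,v,np.round(wun(u,v),4))
cv2.imwrite('pics/w8c.png',cv2.resize(p[110:290,330:640,::-1],None,fx=2.5,fy=2.5,interpolation=cv2.INTER_CUBIC))
E
```

```text
spA [0.5761 0.0989 0.189 ]
spB [0.5497 0.0995 0.189 ]
bar end1 [0.6087 0.1547 0.178 ]
bar end2 [0.5188 0.1585 0.178 ]
pan rear in L [0.5912 0.117  0.197 ]
pan rear in R [0.5342 0.1187 0.197 ]
front L [0.593  0.0286 0.197 ]
425 172 [0.5803 0.1028 0.1875]
437 183 [0.5725 0.0944 0.1888]
425 210 [0.5533 0.1029 0.1879]
348 150 [0.5966 0.156  0.1808]
348 195 [0.5648 0.1572 0.1811]
348 245 [0.5282 0.1584 0.1815]
470 195 [0.5604 0.0599 0.1665]
515 195 [0.5575 0.0087 0.1483]
445 196 [0.5596 0.0801 0.1638]
400 150 [0.5956 0.1174 0.1719]
590 200 [ 0.5532 -0.0793  0.1494]
560 235 [ 0.5201 -0.044   0.15  ]
```

View pics/w8c.png

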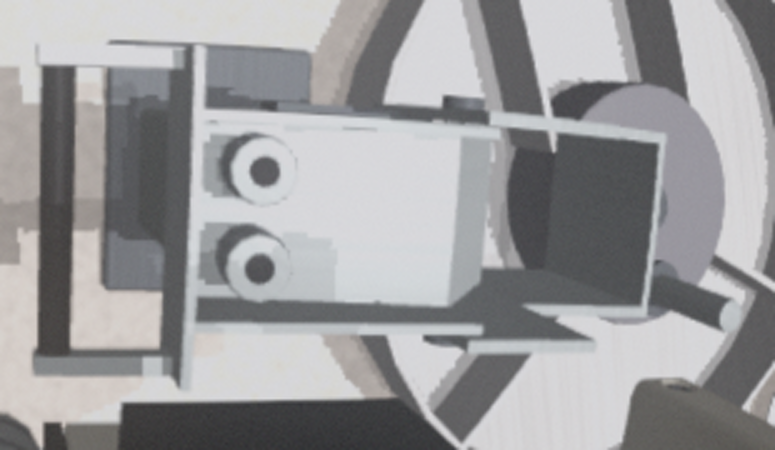

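arm_command(plan=[{"dx": 0, "dy": 0.6, "dz": -0.2, "wx": 0.05, "wy": -0.1, "wz": 0.05}, {"dx": 0, "dy": 0.8, "dz": -0.25, "wx": 0, "wy": 0, "wz": 0}, {"dx": 0.2, "dy": 0.8, "dz": -0.25, "wx": 0, "wy": 0, "wz": 0}, {"dx": 0.2, "dy": 0.8, "dz": -0.25, "wx": 0, "wy": 0, "wz": 0}, {"dx": 0.3, "dy": 0.8, "dz": -0.25, "wx": 0, "wy": 0, "wz": 0}, {"dx": 0.3, "dy": 0.8, "dz": -0.25, "wx": 0, "wy": 0, "wz": 0}, {"dx": 0.5, "dy": 0.8, "dz": -0.25, "wx": 0, "wy": 0, "wz": 0}, {"dx": 0.5, "dy": 0.6, "dz": -0.15, "wx": 0, "wy": 0, "wz": 0}, {"dx": 0.3, "dy": 0, "dz": 0, "wx": 0, "wy": 0, "wz": 0}, {"dx": 0, "dy": 0, "dz": 0, "wx": 0, "wy": 0, "wz": 0}])

```text
time_s: 11.1
tcp_pos: [0.5641, 0.0464, 0.2231]
eef_rot: [39.5, 89.7, -143.1]
contact_force: [-0.6, 0.3, -0.5]
gripper_width: 0.019
```

```bash
python3 - <<'E'
from h import *
m=r.camera_model('wrist');goto([.5605,.048,.170],-np.pi/2-.047);p,d=snap('wrist','w9.png')
E
```

```text
t 11.1 P [0.5641 0.0464 0.2231] th -1.616 turn/.08 [ 0.02  0.05 -0.04] | shift cur axes /.02 [ 2.66 -0.08  0.17] target axes [ 2.65 -0.07  0.18] F [-0.6  0.3 -0.5] w 0.019
```

View pics/w9.png

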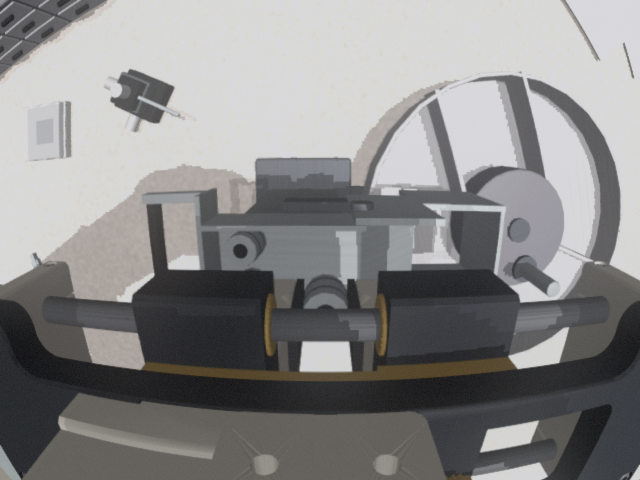

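arm_command(plan=[{"dx": 0.5, "dy": -0.05, "dz": 0.1, "wx": 0, "wy": 0.05, "wz": 0}, {"dx": 0.5, "dy": 0, "dz": 0.05, "wx": 0, "wy": 0, "wz": 0}, {"dx": 0.5, "dy": 0, "dz": 0, "wx": 0, "wy": 0, "wz": 0}, {"dx": 0.4, "dy": 0, "dz": 0, "wx": 0, "wy": 0, "wz": 0}, {"dx": 0.2, "dy": 0, "dz": 0, "wx": 0, "wy": 0, "wz": 0}, {"dx": 0, "dy": 0, "dz": 0, "wx": 0, "wy": 0, "wz": 0}])

```text
time_s: 11.65
tcp_pos: [0.5621, 0.05, 0.1803]
eef_rot: [131.2, 89.8, -51.2]
contact_force: [-0.9, -0.2, 0.0]
gripper_width: 0.0191
```

```bash
python3 - <<'E'
from h import *
m=r.camera_model('wrist');goto([.5605,.048,.170],-np.pi/2-.047);p,d=snap('wrist','w10.png'); cv2.imwrite('pics/w10c.png',cv2.resize(p[140:380,180:500,::-1],None,fx=2.4,fy=2.4,interpolation=cv2.INTER_CUBIC))
E
```

```text
t 11.65 P [0.5621 0.05   0.1803] th -1.612 turn/.08 [ 0.07 -0.03 -0.04] | shift cur axes /.02 [0.51 0.1  0.08] target axes [0.51 0.1  0.08] F [-0.9 -0.2  0. ] w 0.0191
```

View pics/w10c.png

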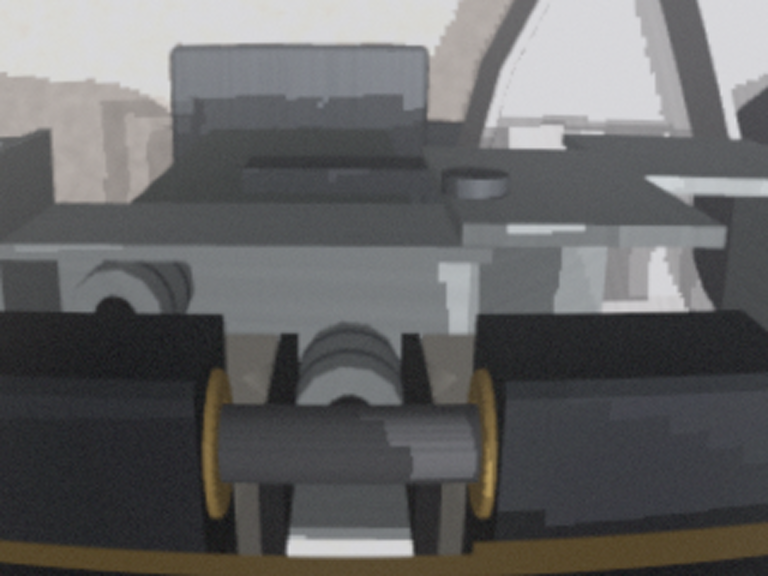

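Spacer is inside the pan ahead of the other two; lower gently.

arm_command(plan=[{"dx": 0.25, "dy": 0.08, "dz": 0.05, "wx": 0, "wy": 0, "wz": 0}, {"dx": 0.15, "dy": 0, "dz": 0, "wx": 0, "wy": 0, "wz": 0}, {"dx": 0, "dy": 0, "dz": 0, "wx": 0, "wy": 0, "wz": 0}])

```text
time_s: 11.95
tcp_pos: [0.5619, 0.0487, 0.1729]
eef_rot: [150.6, 89.7, -31.7]
contact_force: [0.9, 0.2, -0.4]
gripper_width: 0.0192
```

```bash
python3 - <<'E'
from h import *
goto([.5605,.048,.170],-np.pi/2-.047)
E
```

```text
t 11.95 P [0.5619 0.0487 0.1729] th -1.612 turn/.08 [ 0.08 -0.05 -0.03] | shift cur axes /.02 [0.14 0.04 0.07] target axes [0.14 0.04 0.07] F [ 0.9  0.2 -0.4] w 0.0192
```

arm_command(plan=[{"dx": 0.1, "dy": 0, "dz": 0.05, "wx": 0, "wy": 0, "wz": 0}, {"dx": 0.08, "dy": 0, "dz": 0, "wx": 0, "wy": 0, "wz": 0}, {"dx": 0, "dy": 0, "dz": 0, "wx": 0, "wy": 0, "wz": 0}])

```text
time_s: 12.2
tcp_pos: [0.5611, 0.0487, 0.1694]
eef_rot: [156.2, 89.7, -26.1]
contact_force: [-0.3, -0.3, 0.4]
gripper_width: 0.0192
```

arm_command(plan=[{"dx": 0.08, "dy": 0, "dz": 0, "wx": 0, "wy": 0, "wz": 0}, {"dx": 0, "dy": 0, "dz": 0, "wx": 0, "wy": 0, "wz": 0}])

```text
time_s: 12.37
tcp_pos: [0.5612, 0.0486, 0.1678]
eef_rot: [158.7, 89.7, -23.7]
contact_force: [-1.2, -0.5, -0.1]
gripper_width: 0.0188
```

arm_command(plan=[{"dx": 0.06, "dy": 0, "dz": 0, "wx": 0, "wy": 0, "wz": 0}, {"dx": 0, "dy": 0, "dz": 0, "wx": 0, "wy": 0, "wz": 0}])

```text
time_s: 12.53
tcp_pos: [0.5617, 0.0487, 0.1675]
eef_rot: [163.4, 89.6, -19.0]
contact_force: [-0.5, -0.3, 0.4]
gripper_width: 0.0192
```

arm_command(plan=[{"dx": 0, "dy": 0, "dz": 0, "wx": 0, "wy": 0, "wz": 0}, {"dx": 0, "dy": 0, "dz": 0, "wx": 0, "wy": 0, "wz": 0}, {"dx": 0, "dy": 0, "dz": 0, "wx": 0, "wy": 0, "wz": 0}, {"dx": 0, "dy": 0, "dz": 0, "wx": 0, "wy": 0, "wz": 0}], fingers=0.36)

```text
time_s: 12.87
tcp_pos: [0.5619, 0.0487, 0.1676]
eef_rot: [166.7, 89.6, -15.7]
contact_force: [0.6, 1.1, 0.1]
gripper_width: 0.0276
```

```bash
python3 - <<'E'
from h import *
goto([.5605,.048,.22],-np.pi/2-.047);p,d=snap('wrist','w11.png'); cv2.imwrite('pics/w11c.png',cv2.resize(p[140:380,180:500,::-1],None,fx=2.4,fy=2.4,interpolation=cv2.INTER_CUBIC))
E
```

```text
t 12.87 P [0.5619 0.0487 0.1676] th -1.612 turn/.08 [ 0.08 -0.09 -0.02] | shift cur axes /.02 [-2.62  0.04  0.05] target axes [-2.62  0.04  0.07] F [0.6 1.1 0.1] w 0.0276
```

View pics/w11c.png

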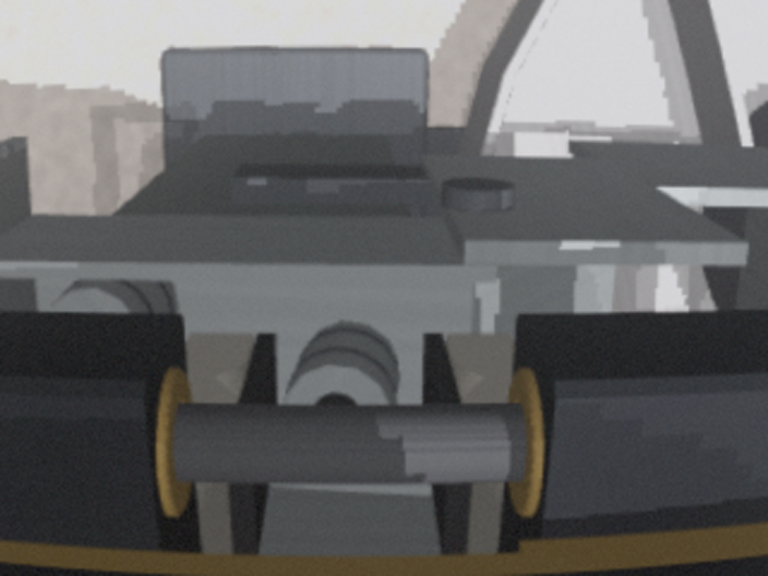

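arm_command(plan=[{"dx": -0.4, "dy": 0, "dz": 0, "wx": 0, "wy": 0, "wz": 0}, {"dx": -0.9, "dy": 0, "dz": 0, "wx": 0, "wy": 0, "wz": 0}, {"dx": -0.9, "dy": 0, "dz": 0, "wx": 0, "wy": 0, "wz": 0}, {"dx": -0.9, "dy": 0, "dz": 0, "wx": 0, "wy": 0, "wz": 0}, {"dx": -0.9, "dy": 0, "dz": 0, "wx": 0.5, "wy": 0, "wz": 0}, {"dx": -0.3, "dy": 0, "dz": 0, "wx": 1, "wy": 0, "wz": 0}, {"dx": 0, "dy": 0, "dz": 0, "wx": 1, "wy": 0, "wz": 0}, {"dx": 0, "dy": 0, "dz": 0, "wx": 1, "wy": 0, "wz": 0}, {"dx": 0, "dy": 0, "dz": 0, "wx": 1, "wy": 0, "wz": 0}, {"dx": 0, "dy": 0, "dz": 0, "wx": 1, "wy": 0, "wz": 0}, {"dx": 0, "dy": 0, "dz": 0, "wx": 1, "wy": 0, "wz": 0}, {"dx": 0, "dy": 0, "dz": 0, "wx": 1, "wy": 0, "wz": 0}, {"dx": 0, "dy": 0, "dz": 0, "wx": 1, "wy": 0, "wz": 0}, {"dx": 0, "dy": 0, "dz": 0, "wx": 1, "wy": 0, "wz": 0}, {"dx": 0, "dy": 0, "dz": 0, "wx": 1, "wy": 0, "wz": 0}, {"dx": 0, "dy": 0, "dz": 0, "wx": 1, "wy": 0, "wz": 0}, {"dx": 0, "dy": 0, "dz": 0, "wx": 1, "wy": 0, "wz": 0}, {"dx": 0, "dy": 0, "dz": 0, "wx": 1, "wy": 0, "wz": 0}, {"dx": 0, "dy": 0, "dz": 0, "wx": 1, "wy": 0, "wz": 0}, {"dx": 0, "dy": 0, "dz": 0, "wx": 1, "wy": 0, "wz": 0}], fingers=0)

```text
time_s: 14.58
tcp_pos: [0.562, 0.0481, 0.2709]
eef_rot: [-107.1, 89.1, -3.8]
contact_force: [0.3, -0.4, -0.4]
gripper_width: 0.0437
```

```bash
python3 - <<'E'
from h import *
goto([.5075,-.1535,.22],-np.pi-.047);p,d=snap('wrist','w12.png'); s,_=snap('side','s12.png'); cv2.imwrite('pics/s12c.png',cv2.resize(s[150:350,220:420,::-1],None,fx=3,fy=3))
print(r.get_state()['joints'])
E
```

```text
t 14.58 P [0.562  0.0481 0.2709] th -2.909 turn/.08 [ 3.49 -0.03  0.19] | shift cur axes /.02 [ 2.52  5.   -9.17] target axes [  2.55   2.25 -10.2 ] F [ 0.3 -0.4 -0.4] w 0.0437
[ 25.07420006   7.68000029  -9.29167456   0.43867947 -72.25881675
 -11.75412709]
```

View pics/w12.png

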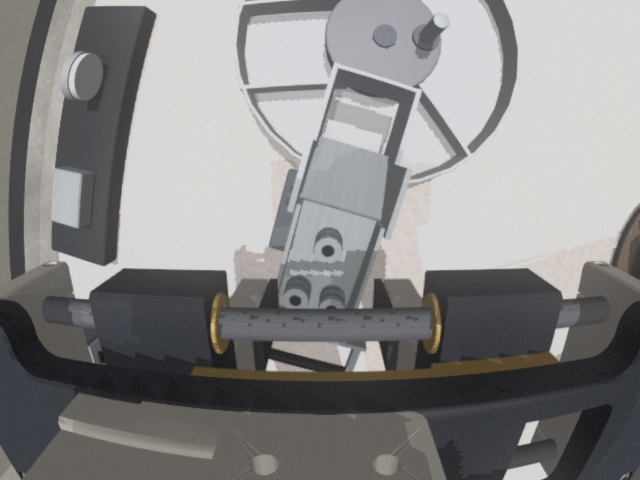

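View pics/s12c.png

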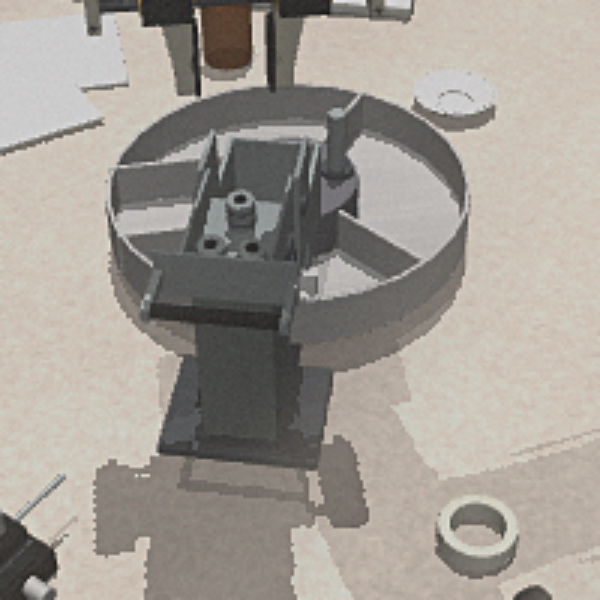

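arm_command(plan=[{"dx": 0, "dy": 0, "dz": 0, "wx": 0.9, "wy": 0, "wz": 0.1}, {"dx": 0, "dy": 0, "dz": 0, "wx": 0.9, "wy": 0, "wz": 0.1}, {"dx": 0, "dy": 0, "dz": 0, "wx": 0.9, "wy": 0, "wz": 0}, {"dx": 0, "dy": 0, "dz": 0, "wx": 0.8, "wy": 0, "wz": 0}, {"dx": 0, "dy": 0.2, "dz": -0.9, "wx": 0, "wy": 0, "wz": 0}, {"dx": 0, "dy": 0.2, "dz": -0.95, "wx": 0, "wy": 0, "wz": 0}, {"dx": 0, "dy": 0.2, "dz": -0.95, "wx": 0, "wy": 0, "wz": 0}, {"dx": 0, "dy": 0.2, "dz": -0.95, "wx": 0, "wy": 0, "wz": 0}, {"dx": 0, "dy": 0.2, "dz": -0.95, "wx": 0, "wy": 0, "wz": 0}, {"dx": 0, "dy": 0.2, "dz": -0.95, "wx": 0, "wy": 0, "wz": 0}, {"dx": 0, "dy": 0.2, "dz": -0.95, "wx": 0, "wy": 0, "wz": 0}, {"dx": 0, "dy": 0.2, "dz": -0.95, "wx": 0, "wy": 0, "wz": 0}, {"dx": 0, "dy": 0.2, "dz": -0.95, "wx": 0, "wy": 0, "wz": 0}, {"dx": 0, "dy": 0.2, "dz": -0.95, "wx": 0, "wy": 0, "wz": 0}, {"dx": 0, "dy": 0.2, "dz": -0.7, "wx": 0, "wy": 0, "wz": 0}, {"dx": 0, "dy": 0, "dz": 0, "wx": 0, "wy": 0, "wz": 0}])

```text
time_s: 16.02
tcp_pos: [0.5104, -0.1615, 0.2774]
eef_rot: [-145.7, 89.7, -55.7]
contact_force: [-0.4, 0.1, 0.1]
gripper_width: 0.044
```

```bash
python3 - <<'E'
from h import *
m=r.camera_model('wrist');goto([.5075,-.1535,.092],-np.pi-.047);p,d=snap('wrist','w13.png')
for q,z in [('post',.115),('carousel_axis',.07)]:
    for o in r.spot_point('wrist',q)[:3]: print(q,np.round(o['centre'],1),round(o['score'],2),np.round(wray_z(*o['centre'],z,m),4))
print(wproj([.5075,-.1535,.13],m))
E
```

```text
t 16.02 P [ 0.5104 -0.1615  0.2774] th -3.141 turn/.08 [ 0.59 -0.05  0.03] | shift cur axes /.02 [9.27 0.17 0.44] target axes [9.27 0.16 0.39] F [-0.4  0.1  0.1] w 0.044
post [327.6 228.3] 0.86 [ 0.5094 -0.1553  0.115 ]
carousel_axis [281.4 228.8] 0.73 [ 0.5576 -0.1445  0.07  ]
[329.79227765 234.14403736]
```

View pics/w13.png

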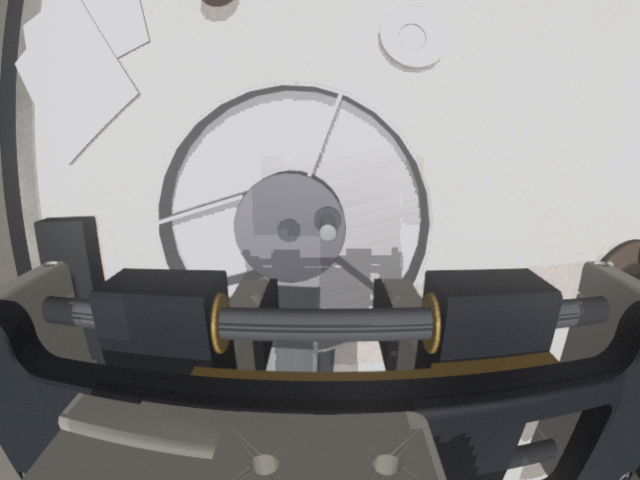

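```bash
python3 - <<'E'
from h import *
m=r.camera_model('wrist')
print(wray_z(328,232,.13,m),wray_z(327,218,.07,m),wray_z(289,230,.07,m),wray_z(291,227,.07,m))
# rim circle fit from the picture: z=.065 top
p=cv2.imread('pics/w13.png'); 
for u,v in [(293,85),(430,205),(159,220),(390,128),(197,125)]: print(np.round(wray_z(u,v,.065,m),4))
pts=np.array([wray_z(u,v,.065,m)[:2] for u,v in [(293,85),(430,205),(159,220),(390,128),(197,125)]])
A=np.c_[2*pts,np.ones(len(pts))]; s=np.linalg.lstsq(A,(pts**2).sum(1),rcond=None)[0]; print(s[:2],np.sqrt(s[2]+s[0]**2+s[1]**2))
# top cam circle: mask
P,d=r.capture('top'); o=r.cut_out('top','carousel')[0]; print(o['bbox'])
E
```

```text
[ 0.5099405  -0.15343451  0.13      ] [ 0.51074944 -0.15392513  0.07      ] [ 0.55045113 -0.14122121  0.07      ] [ 0.54827562 -0.14443009  0.07      ]
[ 0.5451 -0.2916  0.065 ]
[ 0.4009 -0.1677  0.065 ]
[ 0.6997 -0.1525  0.065 ]
[ 0.4463 -0.2475  0.065 ]
[ 0.6477 -0.2545  0.065 ]
[ 0.54974879 -0.14004049] 0.15066234080973384
[352.4, 205.0, 88.7, 81.7]
```

arm_command(plan=[{"dx": 0.6, "dy": 0, "dz": 0.2, "wx": 0, "wy": 0, "wz": 0}, {"dx": 1, "dy": 0, "dz": 0.2, "wx": 0, "wy": 0, "wz": 0}, {"dx": 1, "dy": 0, "dz": 0, "wx": 0, "wy": 0, "wz": 0}, {"dx": 1, "dy": 0, "dz": 0, "wx": 0, "wy": 0, "wz": 0}, {"dx": 1, "dy": 0, "dz": 0, "wx": 0, "wy": 0, "wz": 0}, {"dx": 0.8, "dy": 0, "dz": 0, "wx": 0, "wy": 0, "wz": 0}, {"dx": 0, "dy": 0, "dz": 0, "wx": 0, "wy": 0, "wz": 0}])

```text
time_s: 16.85
tcp_pos: [0.515, -0.1454, 0.1668]
eef_rot: [-111.5, 89.5, -20.8]
contact_force: [-0.5, -0.3, -0.3]
gripper_width: 0.0437
```

```bash
python3 - <<'E'
from h import *
m=r.camera_model('wrist');goto([.510,-.1537,.0925],-3.141);p,d=snap('wrist','w14.png')
print(wproj([.510,-.1537,.13],m))
E
```

```text
t 16.85 P [ 0.515  -0.1454  0.1668] th -3.129 turn/.08 [ 0.15 -0.04  0.1 ] | shift cur axes /.02 [ 3.72  0.28 -0.4 ] target axes [ 3.72  0.25 -0.42] F [-0.5 -0.3 -0.3] w 0.0437
[335.76467068 252.34478077]
```

View pics/w14.png

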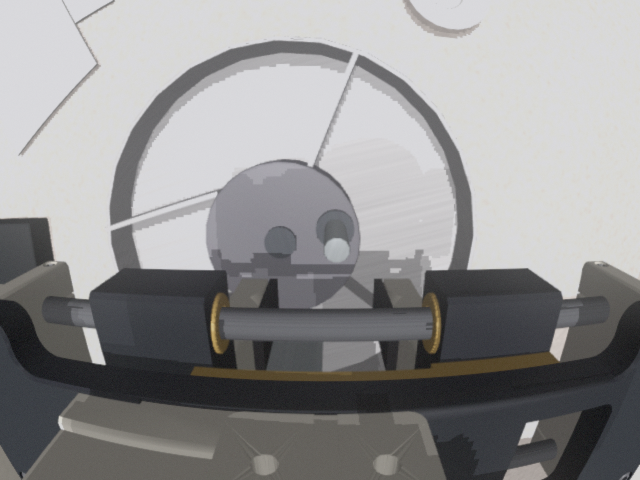

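arm_command(plan=[{"dx": 0.3, "dy": 0.25, "dz": -0.4, "wx": 0.15, "wy": 0, "wz": 0.1}, {"dx": 0.6, "dy": 0.05, "dz": 0, "wx": 0, "wy": 0, "wz": 0}, {"dx": 0.6, "dy": 0.05, "dz": -0.05, "wx": 0, "wy": 0, "wz": 0}, {"dx": 0, "dy": 0, "dz": 0, "wx": 0, "wy": 0, "wz": 0}])

```text
time_s: 17.23
tcp_pos: [0.5116, -0.155, 0.1416]
eef_rot: [-125.7, 89.6, -35.6]
contact_force: [-1.6, -0.5, -0.3]
gripper_width: 0.0439
```

```bash
python3 - <<'E'
from h import *
m=r.camera_model('wrist');goto([.510,-.1537,.0925],-3.141);p,d=snap('wrist','w15.png')
print(wproj([.510,-.1537,.13],m)); cv2.imwrite('pics/w15c.png',cv2.resize(p[180:380,180:500,::-1],None,fx=2.4,fy=2.4,interpolation=cv2.INTER_CUBIC))
E
```

```text
t 17.23 P [ 0.5116 -0.155   0.1416] th -3.139 turn/.08 [ 0.03 -0.06  0.08] | shift cur axes /.02 [2.45 0.09 0.07] target axes [2.45 0.08 0.06] F [-1.6 -0.5 -0.3] w 0.0439
[329.64494713 283.61749424]
```

View pics/w15c.png

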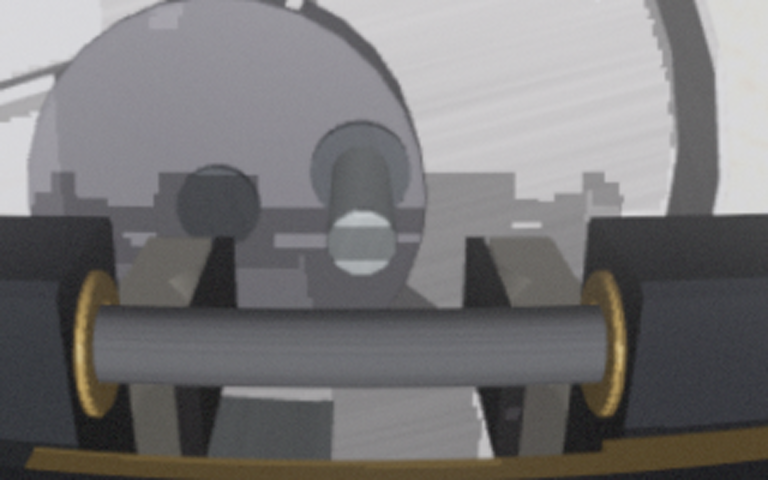

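arm_command(plan=[{"dx": 0.5, "dy": 0.1, "dz": 0, "wx": 0, "wy": 0, "wz": 0.05}, {"dx": 0.6, "dy": 0.05, "dz": -0.05, "wx": 0, "wy": 0, "wz": 0}, {"dx": 0.6, "dy": 0.05, "dz": -0.05, "wx": 0, "wy": 0, "wz": 0}, {"dx": 0.5, "dy": 0, "dz": 0, "wx": 0, "wy": 0, "wz": 0}, {"dx": 0, "dy": 0, "dz": 0, "wx": 0, "wy": 0, "wz": 0}, {"dx": 0, "dy": 0, "dz": 0, "wx": 0, "wy": 0, "wz": 0}])

```text
time_s: 17.78
tcp_pos: [0.5119, -0.1581, 0.1013]
eef_rot: [-116.7, 89.3, -26.5]
contact_force: [1.1, 0.6, -0.1]
gripper_width: 0.0436
```

```bash
python3 - <<'E'
from h import *
m=r.camera_model('wrist');goto([.510,-.1537,.0925],-3.141)
E
```

```text
t 17.78 P [ 0.5119 -0.1581  0.1013] th -3.138 turn/.08 [ 0.03 -0.07  0.14] | shift cur axes /.02 [0.44 0.1  0.22] target axes [0.44 0.09 0.22] F [ 1.1  0.6 -0.1] w 0.0436
```

arm_command(plan=[{"dx": 0.2, "dy": 0.1, "dz": 0.2, "wx": 0, "wy": -0.05, "wz": 0.1}, {"dx": 0.2, "dy": 0, "dz": 0, "wx": 0, "wy": 0, "wz": 0}, {"dx": 0, "dy": 0, "dz": 0, "wx": 0, "wy": 0, "wz": 0}, {"dx": 0, "dy": 0, "dz": 0, "wx": 0, "wy": 0, "wz": 0}, {"dx": 0, "dy": 0, "dz": 0, "wx": 0, "wy": 0, "wz": 0}, {"dx": 0, "dy": 0, "dz": 0, "wx": 0, "wy": 0, "wz": 0}, {"dx": 0, "dy": 0, "dz": 0, "wx": 0, "wy": 0, "wz": 0}, {"dx": 0, "dy": 0, "dz": 0, "wx": 0, "wy": 0, "wz": 0}], fingers=1, force=15)

```text
time_s: 18.45
tcp_pos: [0.5092, -0.1538, 0.094]
eef_rot: [-139.8, 89.9, -49.6]
contact_force: [0.7, -0.0, -1.4]
gripper_width: 0.0156
```

```bash
python3 - <<'E'
from h import *
goto([.510,-.1537,.0925],-3.141)
c=np.array([.5505,-.144])
for ph in np.radians([193.5,201,209,217,225,233,241,249,257,262,267.3]): print(np.round(c+.042*np.array([np.cos(ph),np.sin(ph)]),4))
E
```

```text
t 18.45 P [ 0.5092 -0.1538  0.094 ] th -3.138 turn/.08 [ 0.04 -0.02  0.02] | shift cur axes /.02 [ 0.08 -0.04  0.01] target axes [ 0.08 -0.04  0.01] F [ 0.7 -0.  -1.4] w 0.0156
[ 0.5097 -0.1538]
[ 0.5113 -0.1591]
[ 0.5138 -0.1644]
[ 0.517  -0.1693]
[ 0.5208 -0.1737]
[ 0.5252 -0.1775]
[ 0.5301 -0.1807]
[ 0.5354 -0.1832]
[ 0.5411 -0.1849]
[ 0.5447 -0.1856]
[ 0.5485 -0.186 ]
```

arm_command(plan=[{"dx": 0, "dy": -0.08, "dz": -0.27, "wx": 0, "wy": 0, "wz": 0}, {"dx": 0, "dy": -0.13, "dz": -0.27, "wx": 0, "wy": 0, "wz": 0}, {"dx": 0, "dy": -0.16, "dz": -0.25, "wx": 0, "wy": 0, "wz": 0}, {"dx": 0, "dy": -0.19, "dz": -0.22, "wx": 0, "wy": 0, "wz": 0}])

```text
time_s: 18.78
tcp_pos: [0.5168, -0.172, 0.094]
eef_rot: [69.6, 89.7, 159.9]
contact_force: [-5.8, 2.6, 4.6]
gripper_width: 0.0155
```

```bash
cat >> h.py <<'E'
def ang(c=(.5505,-.144)):
    P,R,s=pose(); v=P[:2]-c; print('radius',round(np.hypot(*v),4),'phi',round(np.degrees(np.arctan2(v[1],v[0]))%360,1))
E
python3 - <<'E'
from h import *
goto([.5208,-.1737,.0935],-3.141); ang()
E
```

```text
t 18.78 P [ 0.5168 -0.172   0.094 ] th -3.137 turn/.08 [ 0.05  0.02 -0.06] | shift cur axes /.02 [ 0.02 -0.2  -0.09] target axes [ 0.02 -0.2  -0.09] F [-5.8  2.6  4.6] w 0.0155
radius 0.0438 phi 219.7
```

arm_command(plan=[{"dx": 0, "dy": -0.21, "dz": -0.14, "wx": 0, "wy": 0, "wz": 0}, {"dx": 0, "dy": -0.22, "dz": -0.15, "wx": 0, "wy": 0, "wz": 0}, {"dx": 0, "dy": -0.25, "dz": -0.15, "wx": 0, "wy": 0, "wz": 0}, {"dx": 0, "dy": -0.27, "dz": -0.12, "wx": 0, "wy": 0, "wz": 0}])

```text
time_s: 19.12
tcp_pos: [0.5282, -0.1849, 0.0938]
eef_rot: [86.0, 88.9, 176.2]
contact_force: [-7.5, -0.9, 5.6]
gripper_width: 0.0156
```

```bash
python3 - <<'E'
from h import *
goto([.5485,-.186,.0935],-3.141); ang()
E
```

```text
t 19.12 P [ 0.5282 -0.1849  0.0938] th -3.137 turn/.08 [ 0.05  0.02 -0.24] | shift cur axes /.02 [-0.   -1.02 -0.06] target axes [ 0.02 -1.02 -0.06] F [-7.5 -0.9  5.6] w 0.0156
radius 0.0466 phi 241.4
```

```bash
python3 - <<'E'
from h import *
from scipy.optimize import least_squares
P=np.array([[.5092,-.1538],[.5168,-.172],[.5282,-.1849]])
s=least_squares(lambda c:np.hypot(*(P-c).T)-.042,[.55,-.144]); print(s.x,s.fun)
p,d=snap('wrist','w16.png'); p,d=snap('top','t16.png'); cv2.imwrite('pics/t16c.png',cv2.resize(p[160:300,250:450,::-1],None,fx=3.5,fy=3.5,interpolation=cv2.INTER_CUBIC))
E
```

```text
[ 0.55132917 -0.14934679] [ 0.00036388 -0.00070312  0.0004145 ]
```

View pics/w16.png

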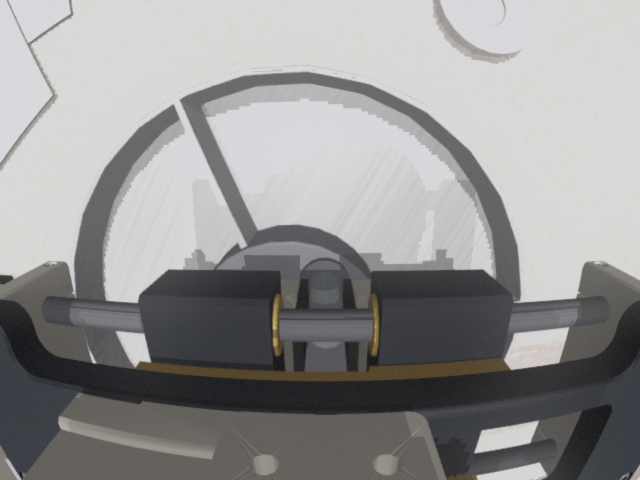

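View pics/t16c.png

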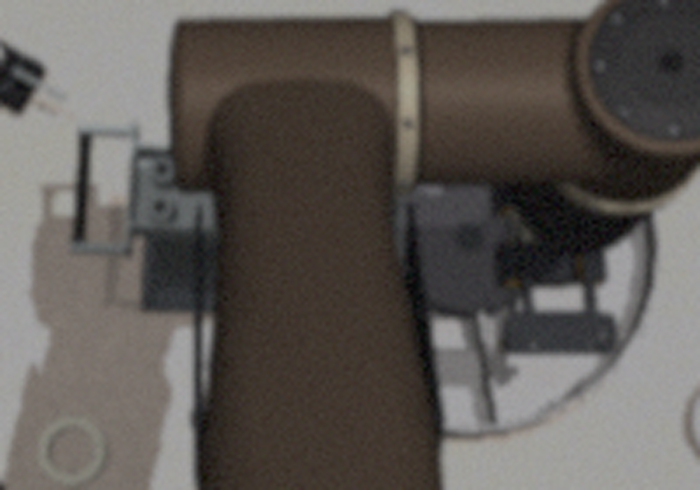

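arm_command(plan=[{"dx": 0, "dy": -0.28, "dz": -0.08, "wx": 0, "wy": 0, "wz": -0.1}, {"dx": 0, "dy": -0.3, "dz": -0.08, "wx": 0, "wy": 0, "wz": -0.1}, {"dx": 0, "dy": -0.3, "dz": -0.05, "wx": 0, "wy": 0, "wz": 0}, {"dx": 0, "dy": -0.15, "dz": 0, "wx": 0, "wy": 0, "wz": 0}, {"dx": 0, "dy": 0, "dz": 0, "wx": 0, "wy": 0, "wz": 0}])

```text
time_s: 19.63
tcp_pos: [0.5431, -0.1928, 0.0939]
eef_rot: [97.0, 89.2, -172.8]
contact_force: [-0.7, 2.2, -0.0]
gripper_width: 0.0158
```

```bash
python3 - <<'E'
from h import *
goto([.549,-.1895,.0935],-3.141); ang((.551,-.1475))
p,d=snap('wrist','w17.png')
E
```

```text
t 19.63 P [ 0.5431 -0.1928  0.0939] th -3.137 turn/.08 [ 0.05 -0.02 -0.18] | shift cur axes /.02 [ 0.02 -0.3   0.16] target axes [ 0.02 -0.3   0.16] F [-0.7  2.2 -0. ] w 0.0158
radius 0.046 phi 260.1
```

View pics/w17.png

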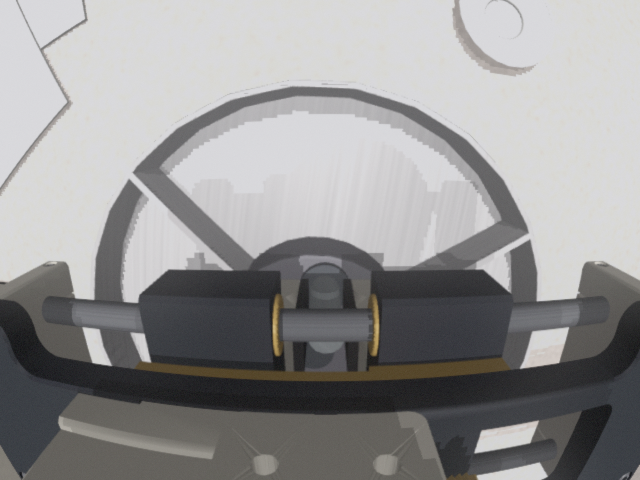

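arm_command(plan=[{"dx": 0, "dy": -0.2, "dz": 0.08, "wx": 0, "wy": 0, "wz": -0.15}, {"dx": 0, "dy": -0.12, "dz": 0.05, "wx": 0, "wy": 0, "wz": 0}, {"dx": 0, "dy": 0, "dz": 0, "wx": 0, "wy": 0, "wz": 0}, {"dx": 0, "dy": 0, "dz": 0, "wx": 0, "wy": 0, "wz": 0}])

```text
time_s: 20.02
tcp_pos: [0.5462, -0.1926, 0.094]
eef_rot: [125.5, 89.5, -144.2]
contact_force: [-1.2, -0.6, -0.4]
gripper_width: 0.0155
```

```bash
python3 - <<'E'
from h import *
goto([.549,-.1895,.0935],-3.141); ang((.551,-.1475))
m=r.camera_model('wrist'); p,d=snap('wrist','w18.png')
# divider ends on rim: candidates
E
```

```text
t 20.02 P [ 0.5462 -0.1926  0.094 ] th -3.137 turn/.08 [ 0.05 -0.06 -0.09] | shift cur axes /.02 [ 0.02 -0.14  0.16] target axes [ 0.02 -0.14  0.16] F [-1.2 -0.6 -0.4] w 0.0155
radius 0.0454 phi 263.9
```

View pics/w18.png

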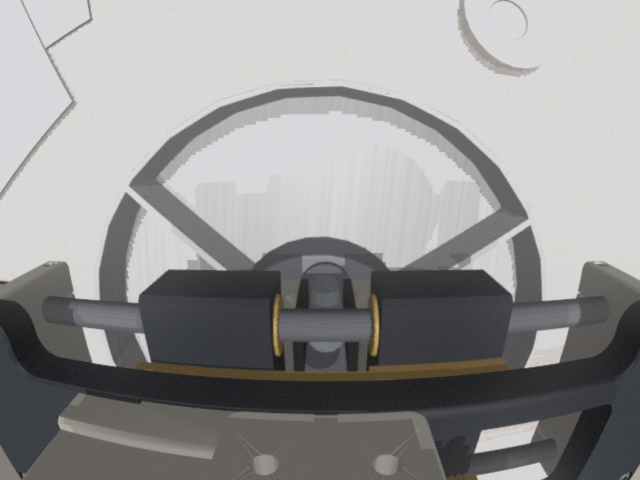

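```bash
python3 - <<'E'
from h import *
m=r.camera_model('wrist')
for a,b in [((131,190),(527,222)),((150,185),(507,213))]:
    A=wray_z(*a,.065,m)[:2];B=wray_z(*b,.065,m)[:2]; print(A,B)
    for c in ([.551,-.1475],[.5505,-.144]):
        c=np.array(c); t=[np.degrees(np.arctan2(*(q-c)[::-1])) for q in (A,B)]; print(t,np.mean(t), np.hypot(*(A-c)),np.hypot(*(B-c)))
    mid=(A+B)/2; n=B-A; print('perp',np.degrees(np.arctan2(-n[0],n[1])),np.degrees(np.arctan2(n[0],-n[1])), mid)
E
```

```text
[ 0.66116156 -0.24059624] [ 0.42401498 -0.22208806]
[np.float64(-40.20075785435389), np.float64(-149.57101026278605)] -94.88588405856997 0.14423064453356993 0.1472704057262584
[np.float64(-41.11763656604119), np.float64(-148.3100613008419)] -94.71384893344155 0.14689048312527336 0.14864791888778883
perp 85.53737920380222 -94.4626207961978 [ 0.54258827 -0.23134215]
[ 0.64790552 -0.24297663] [ 0.43915855 -0.22724553]
[np.float64(-44.57445177092927), np.float64(-144.51025527458438)] -94.54235352275683 0.13603848044095457 0.13736032633751244
[np.float64(-45.45837171386919), np.float64(-143.216010540763)] -94.33719112731609 0.1388675992449857 0.13902063341905044
perp 85.69035486957725 -94.30964513042277 [ 0.54353204 -0.23511108]
```

arm_command(plan=[{"dx": 0, "dy": -0.1, "dz": 0.03, "wx": 0, "wy": 0, "wz": -0.05}, {"dx": 0, "dy": 0, "dz": 0, "wx": 0, "wy": 0, "wz": 0}, {"dx": 0, "dy": 0, "dz": 0, "wx": 0, "wy": 0, "wz": 0}])

```text
time_s: 20.32
tcp_pos: [0.5469, -0.1926, 0.094]
eef_rot: [139.8, 89.6, -129.9]
contact_force: [-2.5, -1.2, 0.7]
gripper_width: 0.0155
```

arm_command(plan=[{"dx": 0, "dy": 0, "dz": 0, "wx": 0, "wy": 0, "wz": 0}, {"dx": 0, "dy": 0, "dz": 0, "wx": 0, "wy": 0, "wz": 0}, {"dx": 0, "dy": 0, "dz": 0, "wx": 0, "wy": 0, "wz": 0}, {"dx": 0, "dy": 0, "dz": 0, "wx": 0, "wy": 0, "wz": 0}, {"dx": 0, "dy": 0, "dz": 0, "wx": 0, "wy": 0, "wz": 0}, {"dx": -0.5, "dy": 0, "dz": 0, "wx": 0, "wy": 0, "wz": 0}, {"dx": -0.9, "dy": 0, "dz": 0, "wx": 0, "wy": 0, "wz": 0}, {"dx": -1, "dy": 0, "dz": 0, "wx": 0, "wy": 0, "wz": 0}, {"dx": -1, "dy": 0, "dz": 0, "wx": 0, "wy": 0, "wz": 0}, {"dx": -1, "dy": 0, "dz": 0, "wx": 0, "wy": 0, "wz": 0}, {"dx": -1, "dy": 0, "dz": 0, "wx": 0, "wy": 0, "wz": 0}, {"dx": -1, "dy": 0, "dz": 0, "wx": 0, "wy": 0, "wz": 0}, {"dx": -1, "dy": 0, "dz": 0, "wx": 0, "wy": 0, "wz": 0}, {"dx": -1, "dy": 0, "dz": 0, "wx": 0, "wy": 0, "wz": 0}, {"dx": -0.3, "dy": 0, "dz": 0, "wx": 0, "wy": 0, "wz": 0}, {"dx": 0, "dy": 0, "dz": 0, "wx": 0, "wy": 0, "wz": 0}], fingers=0.1)

```text
time_s: 21.65
tcp_pos: [0.5497, -0.1902, 0.2842]
eef_rot: [-141.5, 89.6, -51.2]
contact_force: [0.2, -0.2, 0.1]
gripper_width: 0.0394
```

```bash
python3 - <<'E'
from h import *
goto([.549,-.1895,.0935],-3.141)
m=r.camera_model('wrist'); p,d=snap('wrist','w19.png')
for q,z in [('post',.115),('carousel_axis',.07),('slot',.026)]:
    for o in r.spot_point('wrist',q)[:2]: print(q,np.round(o['centre'],1),round(o['score'],2),np.round(wray_z(*o['centre'],z,m),4))
p,d=snap('top','t19.png'); cv2.imwrite('pics/t19c.png',cv2.resize(p[160:300,250:450,::-1],None,fx=3.5,fy=3.5,interpolation=cv2.INTER_CUBIC))
E
```

```text
t 21.65 P [ 0.5497 -0.1902  0.2842] th -3.136 turn/.08 [ 0.07 -0.07  0.06] | shift cur axes /.02 [9.53 0.08 0.09] target axes [9.53 0.03 0.04] F [ 0.2 -0.2  0.1] w 0.0394
post [331.  224.9] 0.88 [ 0.5458 -0.1861  0.115 ]
carousel_axis [322.3 254.3] 0.74 [ 0.5543 -0.1438  0.07  ]
```

View pics/w19.png

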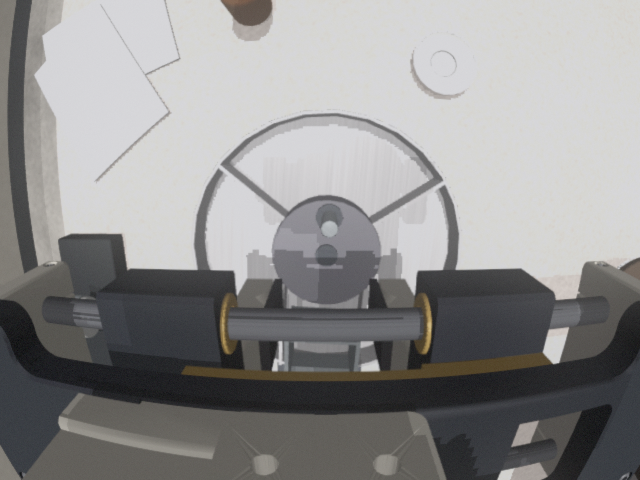

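View pics/t19c.png

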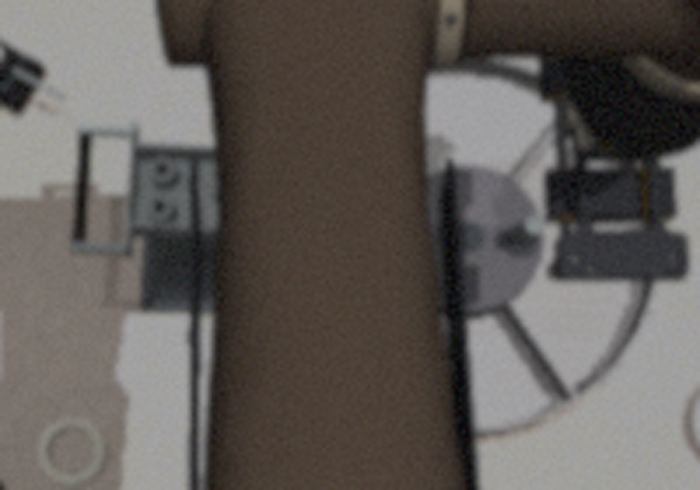

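arm_command(plan=[{"dx": 0, "dy": 0, "dz": 0.7, "wx": 0, "wy": 0, "wz": 0}, {"dx": 0, "dy": -0.05, "dz": 1, "wx": 0, "wy": 0, "wz": 0}, {"dx": 0, "dy": -0.05, "dz": 1, "wx": 0, "wy": 0, "wz": 0}, {"dx": 0, "dy": -0.05, "dz": 1, "wx": 0, "wy": 0, "wz": 0}, {"dx": 0, "dy": -0.05, "dz": 1, "wx": 0, "wy": 0, "wz": 0}, {"dx": 0, "dy": -0.05, "dz": 1, "wx": 0, "wy": 0, "wz": 0}, {"dx": 0, "dy": -0.05, "dz": 1, "wx": 0, "wy": 0, "wz": 0}, {"dx": 0, "dy": -0.05, "dz": 1, "wx": 0, "wy": 0, "wz": 0}, {"dx": 0, "dy": -0.05, "dz": 1, "wx": 0, "wy": 0, "wz": 0}, {"dx": 0, "dy": -0.05, "dz": 1, "wx": 0, "wy": 0, "wz": 0}, {"dx": 0, "dy": -0.05, "dz": 1, "wx": 0, "wy": 0, "wz": 0}, {"dx": 0, "dy": -0.05, "dz": 1, "wx": 0, "wy": 0, "wz": 0}, {"dx": 0, "dy": 0, "dz": 0.6, "wx": 0, "wy": 0, "wz": 0}, {"dx": 0, "dy": 0, "dz": 0, "wx": 0, "wy": 0, "wz": 0}])

```text
time_s: 23.07
tcp_pos: [0.5514, 0.0655, 0.2603]
eef_rot: [108.4, 88.1, -161.6]
contact_force: [-0.2, -0.0, 0.3]
gripper_width: 0.0392
```

```bash
python3 - <<'E'
from h import *
goto([.564,.1565,.28],-np.pi/2-.047)
m=r.camera_model('wrist'); p,d=snap('wrist','w20.png'); import pickle; pickle.dump((m,p,d),open('w20.pkl','wb'))
for q,z in [('post',.115),('carousel_axis',.07),('slot',.026),('pan_bar',.178),('pan_in',.167)]:
    for o in r.spot_point('wrist',q)[:2]: print(q,np.round(o['centre'],1),round(o['score'],2),np.round(wray_z(*o['centre'],z,m),4))
E
```

```text
t 23.07 P [0.5514 0.0655 0.2603] th -3.141 turn/.08 [-19.03   0.2   -0.42] | shift cur axes /.02 [-1.05 -0.6   4.54] target axes [-0.98 -4.58 -0.41] F [-0.2 -0.   0.3] w 0.0392
post [312.  186.1] 0.19 [0.5589 0.0299 0.115 ]
carousel_axis [318.   12.3] 0.88 [ 0.5534 -0.1401  0.07  ]
carousel_axis [305.9 355.6] 0.44 [0.5679 0.2229 0.07  ]
slot [313.9 112.5] 0.83 [ 0.557  -0.0411  0.026 ]
pan_bar [306.5 357. ] 0.91 [0.5643 0.1565 0.178 ]
pan_in [311.2 246.5] 0.56 [0.5595 0.0688 0.167 ]
```

View pics/w20.png

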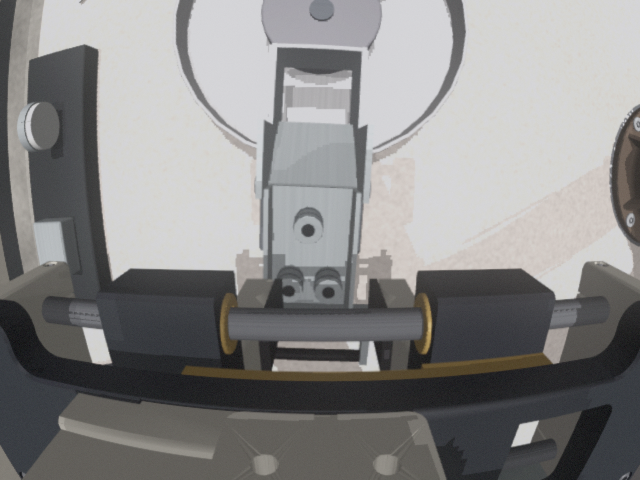

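```bash
python3 - <<'E'
from h import *
p=cv2.imread('pics/w20.png'); cv2.imwrite('pics/w20c.png',cv2.resize(p[0:200,170:470],None,fx=2.6,fy=2.6,interpolation=cv2.INTER_CUBIC))
p,d=snap('top','t20.png'); cv2.imwrite('pics/t20c.png',cv2.resize(p[160:300,250:450,::-1],None,fx=3.5,fy=3.5,interpolation=cv2.INTER_CUBIC))
p,d=snap('side','s20.png'); cv2.imwrite('pics/s20c.png',cv2.resize(p[150:350,220:420,::-1],None,fx=3,fy=3,interpolation=cv2.INTER_CUBIC))
E
```

```text
(no output)
```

View pics/w20c.png

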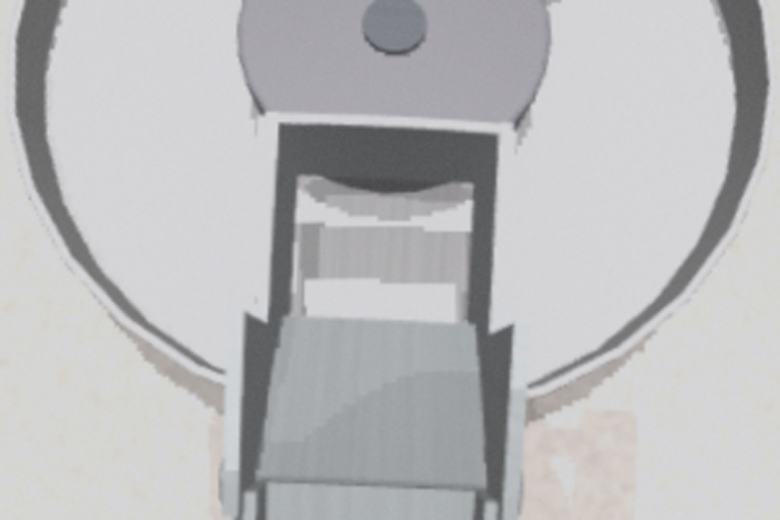

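View pics/t20c.png

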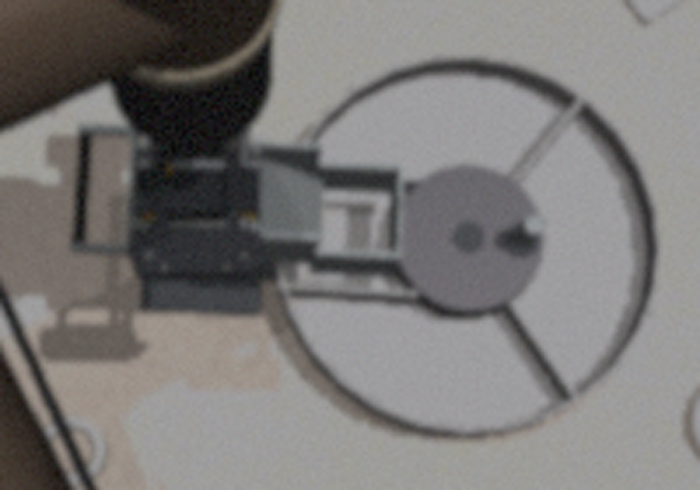

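View pics/s20c.png

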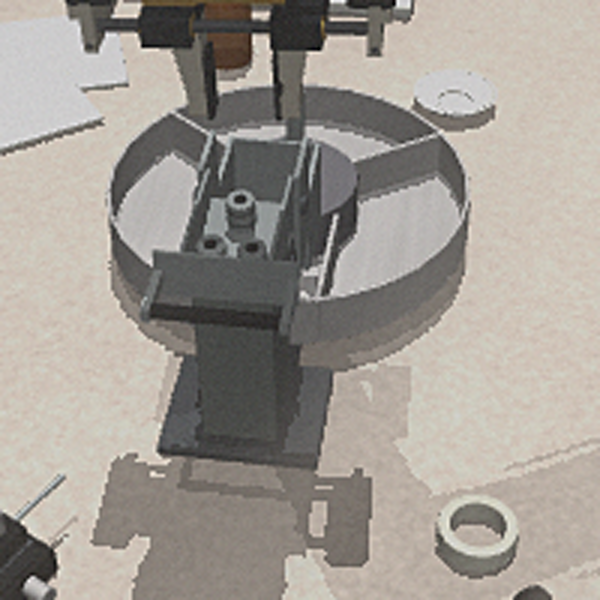

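```bash
python3 - <<'E'
from h import *
T=lambda u,v,z: ray_z('top',250+u/3.5,160+v/3.5,z)[:2]
c=T(468,237,.070);A=T(579,101,.065);B=T(571,398,.065); print('hub',c,A,B)
at=lambda v:np.degrees(np.arctan2(v[1],v[0]))
print('div',at(A-c),at(B-c),(at(A-c)+at(B-c))/2,'lens',np.hypot(*(A-c)),np.hypot(*(B-c)))
n=B-A; print('perp',at(np.array([n[1],-n[0]])),at(np.array([-n[1],n[0]])))
w1,w2=T(287,292,.065),T(418,296,.065); print('wall dir',at(w1-w2), w1,w2)
print('post',T(534,227,.13), at(T(534,227,.13)-c))
b1,b2=T(85,132,.178),T(76,246,.178); print('bar',b1,b2,at(b1-b2)+90)
# chute hub-side top edge z=.15, from wrist w20
m,p,d=__import__('pickle').load(open('w20.pkl','rb'))
W=lambda u,v,z: wray_z(170+u/2.6,v/2.6,z,m)[:2]
e1,e2=W(262,116,.15),W(513,127,.15); print('chute edge',e1,e2,at(e1-e2)+90,(e1+e2)/2)
print('hub dot',W(395,22,.07),'rim pts',W(222,376,.065),W(530,388,.065))
o1,o2=W(265,110,.15),W(248,315,.165)
s1,s2=wray_z(290,290,.189,m),wray_z(327,293,.189,m); s3=wray_z(307,231,.195,m); print('spacers',s1,s2,s3)
E
```

```text
hub [ 0.54915372 -0.14403015] [ 0.66303507 -0.23820446] [ 0.42094124 -0.22161084]
div -39.58908482142219 -148.82209017120542 -94.2055874963138 lens 0.14777605249108228 0.14985728245082877
perp 86.07896102480673 -93.92103897519328
wall dir 88.05679934349945 [5.05997698e-01 2.24346473e-04] [ 0.50247372 -0.10364133]
post [ 0.54374352 -0.18635541] -97.28429351270191
bar [0.60596733 0.15158798] [0.51976399 0.15674504] 86.57639832430354
chute edge [ 0.58966241 -0.08340883] [ 0.51704931 -0.08018072] 87.45452293640722 [ 0.55335586 -0.08179478]
hub dot [ 0.54955125 -0.14442989] rim pts [ 0.61445005 -0.00683815] [ 0.49827503 -0.00176686]
spacers [0.5745233  0.09424048 0.189     ] [0.54864373 0.09671848 0.189     ] [0.56194226 0.05071046 0.195     ]
```

```bash
python3 - <<'E'
from h import *
T=lambda u,v,z: ray_z('top',200+u/3.2,160+v/3.2,z)[:2]
at=lambda v:np.degrees(np.arctan2(v[1],v[0]))
c=T(587,217,.07); print('hub',c)
A,B=T(748,282,.065),T(482,349,.065); a,b=at(A-c)%360,at(B-c)%360; print('div',a,b,(a+b)/2,'->slot',(a+b)/2-180, np.hypot(*(A-c)),np.hypot(*(B-c)))
for w in [(487,90),(592,60)]:
    W=T(*w,.065); print('wall end',W,at(W-c),np.hypot(*(W-c)))
im=cv2.imread('pics/top0.png'); k=cv2.resize(im[165:295,320:450],None,fx=4.6,fy=4.6,interpolation=cv2.INTER_CUBIC); cv2.imwrite('pics/a.png',cv2.convertScaleAbs(k,alpha=1.4))
im=cv2.imread('pics/t20.png'); k=cv2.resize(im[165:295,320:450],None,fx=4.6,fy=4.6,interpolation=cv2.INTER_CUBIC); cv2.imwrite('pics/b.png',cv2.convertScaleAbs(k,alpha=1.4))
E
```

```text
hub [ 0.54887602 -0.14325098]
div 247.65059777531437 140.98166319727596 194.31613048629515 ->slot 14.316130486295151 0.14969916487047155 0.14751076182804207
wall end [ 0.66570305 -0.05842811] 35.981719981840214 0.1443726957535403
wall end [ 0.69330944 -0.15258188] -3.6963669428261627 0.14473451158093747
```

View pics/a.png

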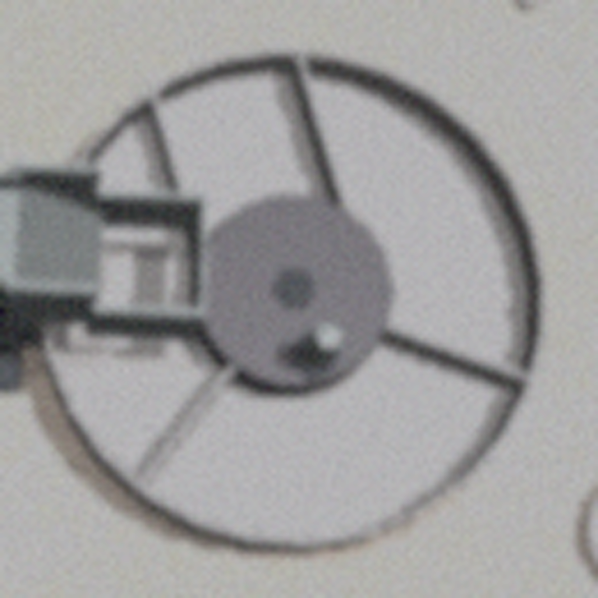

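View pics/b.png

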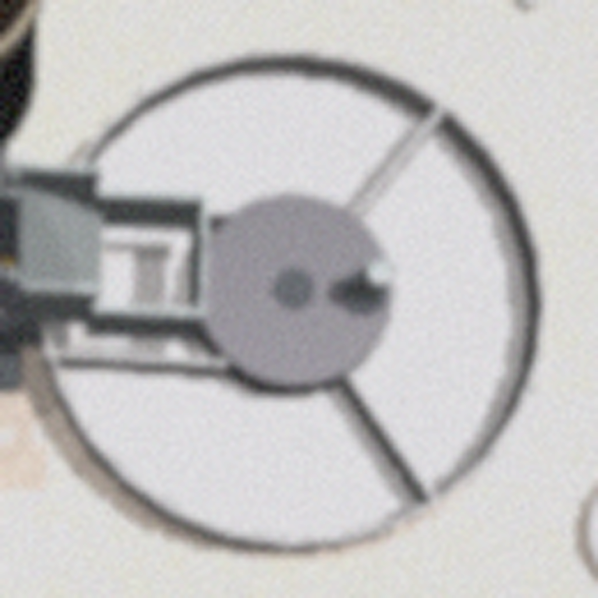

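arm_command(plan=[{"dx": -0.3, "dy": -0.15, "dz": 0.9, "wx": -0.9, "wy": 0, "wz": -0.2}, {"dx": -0.3, "dy": -0.15, "dz": 0.9, "wx": 0, "wy": 0.1, "wz": -0.2}, {"dx": -0.3, "dy": -0.15, "dz": 0.9, "wx": 0, "wy": 0.1, "wz": 0}, {"dx": -0.3, "dy": -0.15, "dz": 0.9, "wx": 0, "wy": 0, "wz": 0}, {"dx": 0, "dy": 0, "dz": 0.8, "wx": -1, "wy": 0, "wz": 0}, {"dx": 0, "dy": 0, "dz": 0, "wx": -1, "wy": 0, "wz": 0}, {"dx": 0, "dy": 0, "dz": 0, "wx": -1, "wy": 0, "wz": 0}, {"dx": 0, "dy": 0, "dz": 0, "wx": -1, "wy": 0, "wz": 0}, {"dx": 0, "dy": 0, "dz": 0, "wx": -1, "wy": 0, "wz": 0}, {"dx": 0, "dy": 0, "dz": 0, "wx": -1, "wy": 0, "wz": 0}, {"dx": 0, "dy": 0, "dz": 0, "wx": -1, "wy": 0, "wz": 0}, {"dx": 0, "dy": 0, "dz": 0, "wx": -1, "wy": 0, "wz": 0}, {"dx": 0, "dy": 0, "dz": 0, "wx": -1, "wy": 0, "wz": 0}, {"dx": 0, "dy": 0, "dz": 0, "wx": -1, "wy": 0, "wz": 0}, {"dx": 0, "dy": 0, "dz": 0, "wx": -1, "wy": 0, "wz": 0}, {"dx": 0, "dy": 0, "dz": 0, "wx": -1, "wy": 0, "wz": 0}, {"dx": 0, "dy": 0, "dz": 0, "wx": -1, "wy": 0, "wz": 0}, {"dx": 0, "dy": 0, "dz": 0, "wx": -1, "wy": 0, "wz": 0}, {"dx": 0, "dy": 0, "dz": 0, "wx": -1, "wy": 0, "wz": 0}, {"dx": 0, "dy": 0, "dz": 0, "wx": -1, "wy": 0, "wz": 0}], fingers=0.5)

```text
time_s: 25.13
tcp_pos: [0.561, 0.1456, 0.2883]
eef_rot: [122.8, 88.6, -67.0]
contact_force: [0.9, -0.2, -0.1]
gripper_width: 0.0219
```

```bash
python3 - <<'E'
from h import *
goto([.564,.159,.22],-np.pi/2-.047)
E
```

```text
t 25.13 P [0.561  0.1456 0.2883] th -1.742 turn/.08 [-1.55 -0.15 -0.26] | shift cur axes /.02 [ 3.4  -0.75  0.01] target axes [ 3.41 -0.68 -0.12] F [ 0.9 -0.2 -0.1] w 0.0219
```

arm_command(plan=[{"dx": 0, "dy": 0, "dz": 0, "wx": -0.8, "wy": -0.1, "wz": -0.15}, {"dx": 0, "dy": 0, "dz": 0, "wx": -0.75, "wy": 0, "wz": -0.1}, {"dx": 0.4, "dy": -0.4, "dz": -0.1, "wx": 0, "wy": 0, "wz": 0}, {"dx": 0.6, "dy": -0.3, "dz": 0, "wx": 0, "wy": 0, "wz": 0}, {"dx": 0.5, "dy": 0, "dz": 0, "wx": 0, "wy": 0, "wz": 0}, {"dx": 0, "dy": 0, "dz": 0, "wx": 0, "wy": 0, "wz": 0}, {"dx": 0, "dy": 0, "dz": 0, "wx": 0, "wy": 0, "wz": 0}])

```text
time_s: 25.72
tcp_pos: [0.564, 0.1583, 0.2553]
eef_rot: [176.0, 89.8, -6.5]
contact_force: [0.4, -0.3, 0.5]
gripper_width: 0.0222
```

```bash
python3 - <<'E'
from h import *
goto([.564,.157,.18],-np.pi/2-.047); m=r.camera_model('wrist'); p,d=snap('wrist','w21.png')
P,R,s=pose(); print('tip px',wproj(P-R[:,0]*.0105,m),'bar',wproj([.564,.1565,.183],m),wproj([.604,.1547,.183],m))
for o in r.spot_point('wrist','pan_bar')[:2]: print(np.round(o['centre'],1),round(o['score'],2),np.round(wray_z(*o['centre'],.178,m),4))
E
```

```text
t 25.72 P [0.564  0.1583 0.2553] th -1.615 turn/.08 [ 0.03 -0.05 -0.  ] | shift cur axes /.02 [3.76 0.06 0.01] target axes [ 3.76  0.06 -0.01] F [ 0.4 -0.3  0.5] w 0.0222
tip px [324.07489599 298.57142076] bar [327.13563233 249.07604258] [327.20625944 190.14576017]
[332.6 251.7] 0.93 [0.5605 0.1528 0.178 ]
[442.1 242.2] 0.57 [0.5638 0.0746 0.178 ]
```

View pics/w21.png

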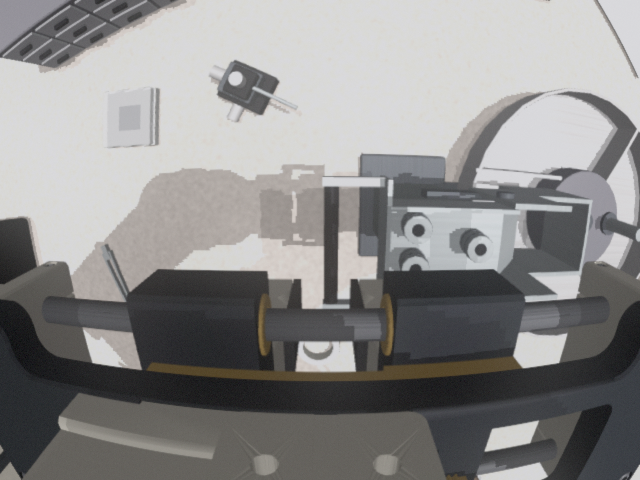

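```bash
python3 - <<'E'
from h import *
m=r.camera_model('wrist')
for v in (190,220,250,290): print(v,np.round(wray_z(330.5,v,.18,m),4))
print('wall L',np.round(wray_z(388,180,.197,m),4),np.round(wray_z(384,270,.197,m),4))
E
```

```text
190 [0.6036 0.1526 0.18  ]
220 [0.5833 0.1534 0.18  ]
250 [0.5623 0.1543 0.18  ]
290 [0.5327 0.1555 0.18  ]
wall L [0.6107 0.1168 0.197 ] [0.552  0.1198 0.197 ]
```

arm_command(plan=[{"dx": 0.6, "dy": 0.08, "dz": 0, "wx": 0, "wy": 0, "wz": 0}, {"dx": 0.8, "dy": 0, "dz": 0, "wx": 0, "wy": 0, "wz": 0}, {"dx": 0.6, "dy": 0, "dz": 0, "wx": 0, "wy": 0, "wz": 0}, {"dx": 0, "dy": 0, "dz": 0, "wx": 0, "wy": 0, "wz": 0}])

```text
time_s: 26.15
tcp_pos: [0.5654, 0.1571, 0.2168]
eef_rot: [-167.0, 89.5, 10.4]
contact_force: [-1.0, -0.0, -1.4]
gripper_width: 0.0224
```

```bash
python3 - <<'E'
from h import *
goto([.563,.1563,.1555],-np.pi/2-.047); m=r.camera_model('wrist'); p,d=snap('wrist','w22.png')
for v in (190,200): print(v,np.round(wray_z(330,v,.18,m),4))
E
```

```text
t 26.15 P [0.5654 0.1571 0.2168] th -1.616 turn/.08 [ 0.03 -0.1   0.02] | shift cur axes /.02 [3.07 0.05 0.14] target axes [3.07 0.05 0.12] F [-1.  -0.  -1.4] w 0.0224
190 [0.6099 0.152  0.18  ]
200 [0.6043 0.1522 0.18  ]
```

View pics/w22.png

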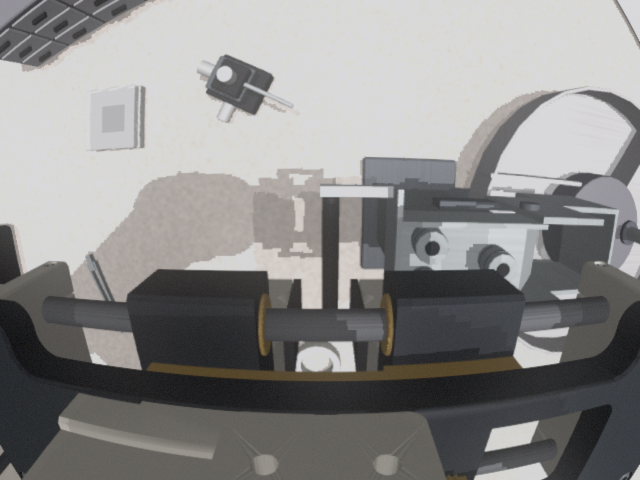

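arm_command(plan=[{"dx": 0.5, "dy": 0.1, "dz": 0.1, "wx": 0, "wy": -0.1, "wz": 0}, {"dx": 0.7, "dy": 0, "dz": 0, "wx": 0, "wy": 0, "wz": 0}, {"dx": 0.7, "dy": 0, "dz": 0, "wx": 0, "wy": 0, "wz": 0}, {"dx": 0.4, "dy": 0, "dz": 0, "wx": 0, "wy": 0, "wz": 0}, {"dx": 0, "dy": 0, "dz": 0, "wx": 0, "wy": 0, "wz": 0}, {"dx": 0, "dy": 0, "dz": 0, "wx": 0, "wy": 0, "wz": 0}])

```text
time_s: 26.7
tcp_pos: [0.5662, 0.156, 0.1742]
eef_rot: [-139.0, 89.6, 38.5]
contact_force: [0.2, -0.3, 0.8]
gripper_width: 0.022
```

```bash
python3 - <<'E'
from h import *
goto([.563,.155,.1555],-np.pi/2-.047); m=r.camera_model('wrist'); p,d=snap('wrist','w23.png')
cv2.imwrite('pics/w23c.png',cv2.resize(p[140:380,180:500,::-1],None,fx=2.4,fy=2.4,interpolation=cv2.INTER_CUBIC))
E
```

```text
t 26.7 P [0.5662 0.156  0.1742] th -1.615 turn/.08 [ 0.03 -0.07  0.06] | shift cur axes /.02 [0.93 0.06 0.16] target axes [0.93 0.06 0.16] F [ 0.2 -0.3  0.8] w 0.022
```

View pics/w23c.png

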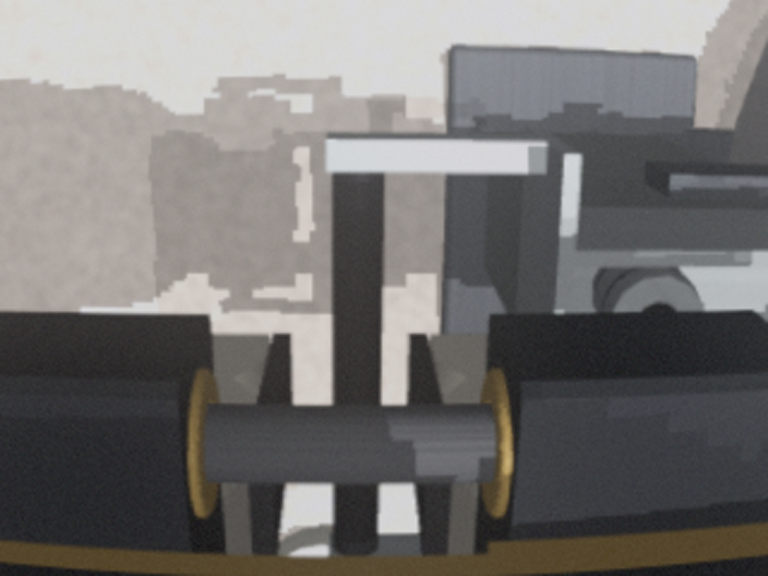

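arm_command(plan=[{"dx": 0.45, "dy": 0.08, "dz": 0.1, "wx": 0, "wy": -0.05, "wz": 0.05}, {"dx": 0.45, "dy": 0, "dz": 0, "wx": 0, "wy": 0, "wz": 0}, {"dx": 0.15, "dy": 0, "dz": 0, "wx": 0, "wy": 0, "wz": 0}, {"dx": 0, "dy": 0, "dz": 0, "wx": 0, "wy": 0, "wz": 0}])

```text
time_s: 27.08
tcp_pos: [0.5651, 0.1549, 0.1534]
eef_rot: [-149.4, 89.7, 28.1]
contact_force: [-0.0, -0.1, 0.0]
gripper_width: 0.0217
```

arm_command(plan=[{"dx": 0, "dy": 0, "dz": 0, "wx": 0, "wy": 0, "wz": 0}, {"dx": 0, "dy": 0, "dz": 0, "wx": 0, "wy": 0, "wz": 0}, {"dx": 0, "dy": 0, "dz": 0, "wx": 0, "wy": 0, "wz": 0}, {"dx": 0, "dy": 0, "dz": 0, "wx": 0, "wy": 0, "wz": 0}], fingers=1, force=15)

```text
time_s: 27.42
tcp_pos: [0.565, 0.1545, 0.1532]
eef_rot: [-157.0, 89.8, 20.4]
contact_force: [0.7, 0.8, -1.8]
gripper_width: 0.0094
```

```bash
python3 - <<'E'
from h import *
goto([.563,.155,.1555],-np.pi/2-.047)
# arc increments in tool units: y toward chute (dy+), up (dx-)
a0=.046
an=np.arange(0,1.121,.08)
b=np.c_[-.13*np.cos(a0+an),.13*np.sin(a0+an)]; print(np.round(np.diff(b,axis=0)/.02,2).tolist())
E
```

```text
t 27.42 P [0.565  0.1545 0.1532] th -1.615 turn/.08 [ 0.03 -0.05  0.02] | shift cur axes /.02 [-0.12 -0.02  0.1 ] target axes [-0.12 -0.02  0.1 ] F [ 0.7  0.8 -1.8] w 0.0094
[[0.04, 0.52], [0.09, 0.51], [0.13, 0.5], [0.17, 0.49], [0.21, 0.48], [0.24, 0.46], [0.28, 0.44], [0.31, 0.42], [0.35, 0.39], [0.38, 0.36], [0.4, 0.33], [0.43, 0.3], [0.45, 0.26], [0.47, 0.22]]
```

arm_command(plan=[{"dx": -0.5, "dy": 0.04, "dz": 0, "wx": 0, "wy": 0, "wz": 0}, {"dx": -0.51, "dy": 0.09, "dz": 0, "wx": 0, "wy": 0, "wz": 0}, {"dx": -0.5, "dy": 0.13, "dz": 0, "wx": 0, "wy": 0, "wz": 0}, {"dx": -0.49, "dy": 0.17, "dz": 0, "wx": 0, "wy": 0, "wz": 0}, {"dx": 0, "dy": 0, "dz": 0, "wx": 0, "wy": 0, "wz": 0}])

```text
time_s: 27.83
tcp_pos: [0.5645, 0.1452, 0.1974]
eef_rot: [-155.2, 89.8, 22.3]
contact_force: [0.8, -2.8, -3.7]
gripper_width: 0.0092
```

```bash
cat >> h.py <<'E'
def arc(P0=(.1545,.1532)):
    P,R,s=pose(); yh=P0[0]-.13*np.cos(.046)*.999; zh=P0[1]-.13*np.sin(.046)
    v=np.array([(P[1]-yh),P[2]-zh]); a=np.arctan2(v[1],v[0])-.046; print('arc angle',round(a,3),'radius',round(np.hypot(*v),4),'F',np.round(s['contact_force'],1),'mom',np.round(s['moment'],2),'w',round(s['gripper_width'],4),'P',np.round(P,4))
    for t in (.6,.8,1.0,1.1):
        q=np.array([yh+.13*np.cos(.046+t),zh+.13*np.sin(.046+t)]); print(t,'dy',round(-(q[0]-P[1])/.02,2),'dx',round(-(q[1]-P[2])/.02,2))
E
python3 -c "
from h import *
arc(); goto([.565,.15,.2],-np.pi/2-.045)"
```

```text
arc angle 0.349 radius 0.1305 F [ 0.8 -2.8 -3.7] mom [-0.84 -0.25 -0.01] w 0.0092 P [0.5645 0.1452 0.1974]
0.6 dy 0.83 dx -1.4
0.8 dy 1.71 dx -2.36
1.0 dy 2.77 dx -3.11
1.1 dy 3.34 dx -3.41
t 27.83 P [0.5645 0.1452 0.1974] th -1.615 turn/.08 [ 0.01 -0.05  0.02] | shift cur axes /.02 [-0.13 -0.24 -0.02] target axes [-0.13 -0.24 -0.01] F [ 0.8 -2.8 -3.7] w 0.0092
```

arm_command(plan=[{"dx": -0.48, "dy": 0.22, "dz": 0, "wx": 0, "wy": 0, "wz": 0}, {"dx": -0.46, "dy": 0.27, "dz": 0, "wx": 0, "wy": 0, "wz": 0}, {"dx": -0.45, "dy": 0.31, "dz": 0, "wx": 0, "wy": 0, "wz": 0}, {"dx": -0.42, "dy": 0.36, "dz": 0, "wx": 0, "wy": 0, "wz": 0}, {"dx": 0, "dy": 0, "dz": 0, "wx": 0, "wy": 0, "wz": 0}])

```text
time_s: 28.25
tcp_pos: [0.5633, 0.1203, 0.2386]
eef_rot: [-143.5, 89.6, 34.0]
contact_force: [0.7, -2.0, -3.1]
gripper_width: 0.0092
```

```bash
python3 -c "
from h import *
arc(); goto([.565,.15,.2],-np.pi/2-.045)"
```

```text
arc angle 0.717 radius 0.1322 F [ 0.7 -2.  -3.1] mom [-0.33 -0.25 -0.02] w 0.0092 P [0.5633 0.1203 0.2386]
0.6 dy -0.41 dx 0.65
0.8 dy 0.47 dx -0.3
1.0 dy 1.52 dx -1.06
1.1 dy 2.1 dx -1.36
t 28.25 P [0.5633 0.1203 0.2386] th -1.615 turn/.08 [ 0.01 -0.08  0.06] | shift cur axes /.02 [ 1.93 -1.48 -0.01] target axes [ 1.93 -1.49 -0.02] F [ 0.7 -2.  -3.1] w 0.0092
```

arm_command(plan=[{"dx": -0.36, "dy": 0.45, "dz": 0, "wx": 0, "wy": 0, "wz": 0}, {"dx": -0.35, "dy": 0.44, "dz": 0, "wx": 0, "wy": 0, "wz": 0}, {"dx": -0.32, "dy": 0.46, "dz": 0, "wx": 0, "wy": 0, "wz": 0}, {"dx": -0.29, "dy": 0.48, "dz": 0, "wx": 0, "wy": 0, "wz": 0}, {"dx": 0, "dy": 0.1, "dz": 0, "wx": 0, "wy": 0, "wz": 0}, {"dx": 0, "dy": 0, "dz": 0, "wx": 0, "wy": 0, "wz": 0}])

```text
time_s: 28.75
tcp_pos: [0.5615, 0.0807, 0.2696]
eef_rot: [-131.1, 89.1, 46.4]
contact_force: [-1.2, 1.0, -1.0]
gripper_width: 0.0094
```

```bash
python3 -c "
from h import *
arc(); p,d=snap('side','s25.png'); cv2.imwrite('pics/s25c.png',cv2.resize(p[130:350,200:420,::-1],None,fx=2.7,fy=2.7,interpolation=cv2.INTER_CUBIC)); snap('wrist','w25.png'); p,d=snap('top','t25.png'); cv2.imwrite('pics/t25c.png',cv2.resize(p[160:300,250:450,::-1],None,fx=3.5,fy=3.5,interpolation=cv2.INTER_CUBIC))"
```

```text
arc angle 1.096 radius 0.1346 F [-1.2  1.  -1. ] mom [ 0.56  0.27 -0.02] w 0.0094 P [0.5615 0.0807 0.2696]
0.6 dy -2.39 dx 2.21
0.8 dy -1.51 dx 1.25
1.0 dy -0.46 dx 0.49
1.1 dy 0.12 dx 0.2
```

View pics/s25c.png

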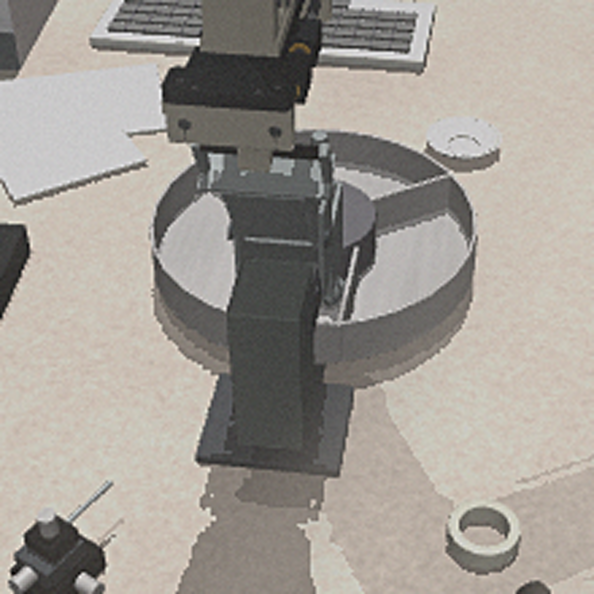

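View pics/w25.png

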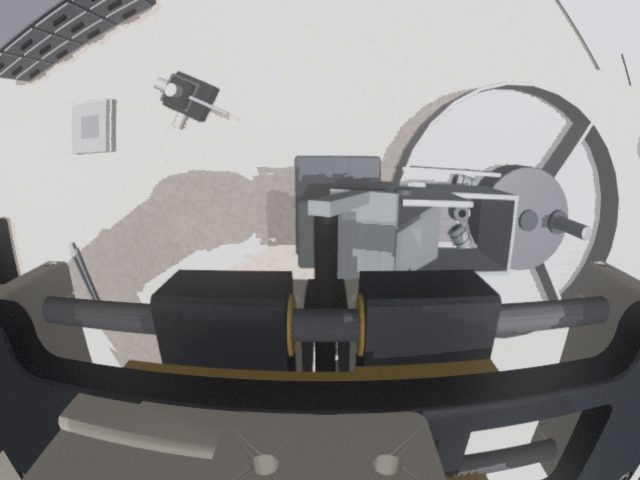

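View pics/t25c.png

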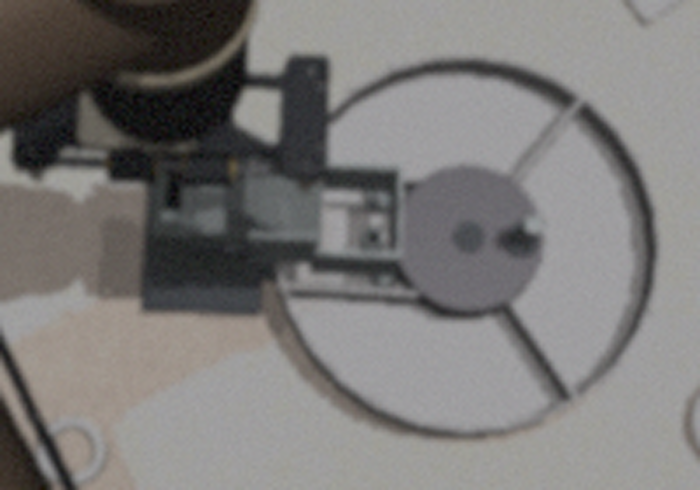

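```bash
python3 -c "
from h import *
p,d=r.capture('wrist'); cv2.imwrite('pics/w25c.png',cv2.resize(p[140:300,360:600,::-1],None,fx=3.2,fy=3.2,interpolation=cv2.INTER_CUBIC))"
```

```text
(no output)
```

View pics/w25c.png

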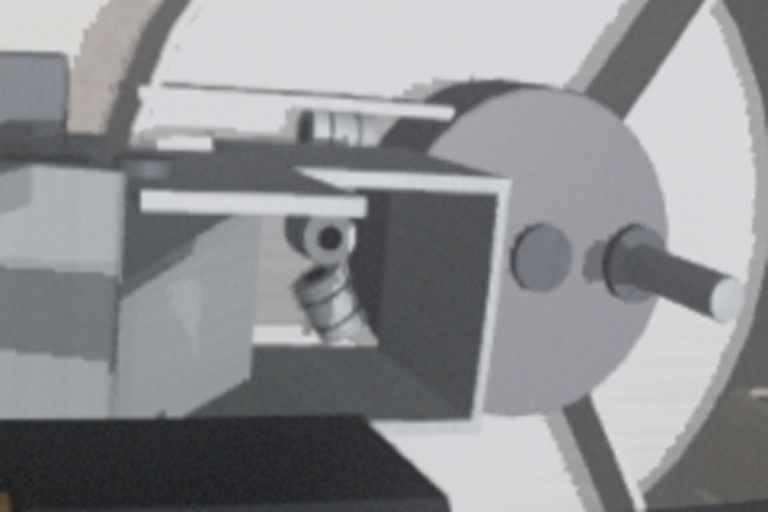

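arm_command(plan=[{"dx": 0.4, "dy": -0.48, "dz": 0, "wx": 0, "wy": 0, "wz": 0}, {"dx": 0.35, "dy": -0.54, "dz": 0, "wx": 0, "wy": 0, "wz": 0}, {"dx": 0.41, "dy": -0.51, "dz": 0, "wx": 0, "wy": 0, "wz": 0}, {"dx": 0.46, "dy": -0.47, "dz": 0, "wx": 0, "wy": 0, "wz": 0}, {"dx": 0.5, "dy": -0.42, "dz": 0, "wx": 0, "wy": 0, "wz": 0}, {"dx": 0, "dy": 0, "dz": 0, "wx": 0, "wy": 0, "wz": 0}])

```text
time_s: 29.45
tcp_pos: [0.5644, 0.1337, 0.2239]
eef_rot: [-138.3, 89.2, 39.3]
contact_force: [0.4, 2.1, 0.1]
gripper_width: 0.0091
```

```bash
sed -i 's/(.6,.8,1.0,1.1)/(.0,.1,.2,.3,.4,.5,.6)/' h.py; python3 -c "
from h import *
arc(); goto([.565,.15,.2],-np.pi/2-.045)"
```

```text
arc angle 0.567 radius 0.1332 F [0.4 2.1 0.1] mom [ 0.61 -0.35 -0.06] w 0.0091 P [0.5644 0.1337 0.2239]
0.0 dy -1.05 dx 3.54
0.1 dy -0.98 dx 2.89
0.2 dy -0.86 dx 2.25
0.3 dy -0.67 dx 1.63
0.4 dy -0.42 dx 1.03
0.5 dy -0.11 dx 0.46
0.6 dy 0.26 dx -0.08
t 29.45 P [0.5644 0.1337 0.2239] th -1.613 turn/.08 [ 0.03 -0.12  0.11] | shift cur axes /.02 [ 1.2  -0.8   0.02] target axes [ 1.2  -0.82  0.01] F [0.4 2.1 0.1] w 0.0091
```

arm_command(plan=[{"dx": 0.5, "dy": -0.2, "dz": 0, "wx": 0, "wy": -0.05, "wz": 0.05}, {"dx": 0.55, "dy": -0.25, "dz": 0, "wx": 0, "wy": 0, "wz": 0}, {"dx": 0.58, "dy": -0.24, "dz": 0, "wx": 0, "wy": 0, "wz": 0}, {"dx": 0.6, "dy": -0.19, "dz": 0, "wx": 0, "wy": 0, "wz": 0}, {"dx": 0.5, "dy": -0.12, "dz": 0, "wx": 0, "wy": 0, "wz": 0}, {"dx": 0, "dy": 0, "dz": 0, "wx": 0, "wy": 0, "wz": 0}])

```text
time_s: 29.95
tcp_pos: [0.5654, 0.1543, 0.1613]
eef_rot: [127.3, 89.8, -55.0]
contact_force: [0.1, 4.0, -1.0]
gripper_width: 0.0091
```

```bash
python3 -c "
from h import *
arc(); goto([.565,.15,.2],-np.pi/2-.045)"
```

```text
arc angle 0.063 radius 0.1303 F [ 0.1  4.  -1. ] mom [ 1.26 -0.4  -0.03] w 0.0091 P [0.5654 0.1543 0.1613]
0.0 dy -0.02 dx 0.41
0.1 dy 0.05 dx -0.24
0.2 dy 0.17 dx -0.88
0.3 dy 0.36 dx -1.5
0.4 dy 0.61 dx -2.1
0.5 dy 0.92 dx -2.67
0.6 dy 1.29 dx -3.21
t 29.95 P [0.5654 0.1543 0.1613] th -1.611 turn/.08 [ 0.07 -0.03 -0.04] | shift cur axes /.02 [-1.93  0.22  0.01] target axes [-1.93  0.22  0.01] F [ 0.1  4.  -1. ] w 0.0091
```

arm_command(plan=[{"dx": 0.2, "dy": -0.02, "dz": 0, "wx": 0, "wy": 0, "wz": 0}, {"dx": 0.15, "dy": 0, "dz": 0, "wx": 0, "wy": 0, "wz": 0}, {"dx": 0, "dy": 0, "dz": 0, "wx": 0, "wy": 0, "wz": 0}])

```text
time_s: 30.2
tcp_pos: [0.567, 0.1543, 0.157]
eef_rot: [132.1, 89.5, -50.0]
contact_force: [-0.9, -0.5, -1.5]
gripper_width: 0.0093
```

arm_command(plan=[{"dx": 0, "dy": 0, "dz": 0, "wx": 0, "wy": 0, "wz": 0}, {"dx": 0, "dy": 0, "dz": 0, "wx": 0, "wy": 0, "wz": 0}, {"dx": 0, "dy": 0, "dz": 0, "wx": 0, "wy": 0, "wz": 0}, {"dx": 0, "dy": 0, "dz": 0, "wx": 0, "wy": 0, "wz": 0}], fingers=0.5)

```text
time_s: 30.53
tcp_pos: [0.5668, 0.1545, 0.1561]
eef_rot: [128.6, 89.5, -53.5]
contact_force: [-0.6, 0.2, -0.4]
gripper_width: 0.0214
```

```bash
python3 -c "
from h import *
arc(); p,d=snap('wrist','w26.png');cv2.imwrite('pics/w26c.png',cv2.resize(p[140:380,180:500,::-1],None,fx=2.4,fy=2.4,interpolation=cv2.INTER_CUBIC))"
```

```text
arc angle 0.022 radius 0.13 F [-0.6  0.2 -0.4] mom [ 0.02 -0.01 -0.  ] w 0.0214 P [0.5668 0.1545 0.1561]
0.0 dy -0.01 dx 0.14
0.1 dy 0.05 dx -0.5
0.2 dy 0.18 dx -1.14
0.3 dy 0.37 dx -1.76
0.4 dy 0.62 dx -2.36
0.5 dy 0.93 dx -2.93
0.6 dy 1.3 dx -3.47
```

View pics/w26c.png

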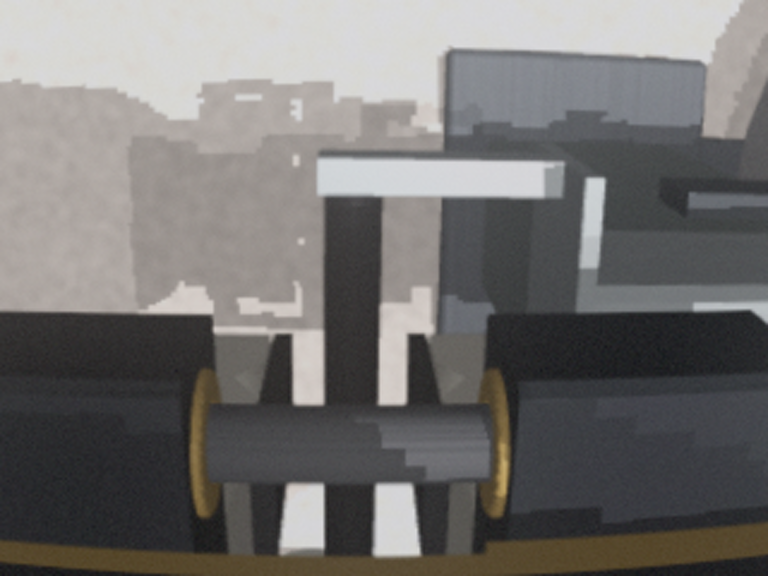

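Released. Rise straight up, slowly at first, and back away in +y.

arm_command(plan=[{"dx": -0.3, "dy": 0, "dz": 0, "wx": 0, "wy": 0, "wz": 0}, {"dx": -0.5, "dy": 0, "dz": 0, "wx": 0, "wy": 0, "wz": 0}, {"dx": -0.7, "dy": 0, "dz": 0, "wx": 0, "wy": 0, "wz": 0}, {"dx": -0.9, "dy": 0, "dz": 0, "wx": 0, "wy": 0, "wz": 0}, {"dx": -1, "dy": 0, "dz": 0, "wx": 0, "wy": 0, "wz": 0}, {"dx": -1, "dy": 0, "dz": 0, "wx": 0, "wy": 0, "wz": 0}, {"dx": -1, "dy": 0, "dz": 0, "wx": 0, "wy": 0, "wz": 0}, {"dx": -0.5, "dy": -1, "dz": 0.5, "wx": 0, "wy": 0, "wz": 0}, {"dx": 0, "dy": -1, "dz": 1, "wx": 0, "wy": 0, "wz": 0}, {"dx": 0, "dy": -1, "dz": 1, "wx": 0, "wy": 0, "wz": 0}, {"dx": 0, "dy": -1, "dz": 1, "wx": 0, "wy": 0, "wz": 0}, {"dx": 0, "dy": -1, "dz": 0.5, "wx": 0, "wy": 0, "wz": 0}, {"dx": 0, "dy": -1, "dz": 0, "wx": 0, "wy": 0, "wz": 0}, {"dx": 0, "dy": 0, "dz": 0, "wx": 0, "wy": 0, "wz": 0}, {"dx": 0, "dy": 0, "dz": 0, "wx": 0, "wy": 0, "wz": 0}])

```text
time_s: 31.83
tcp_pos: [0.4889, 0.2822, 0.293]
eef_rot: [-178.0, 89.2, -0.3]
contact_force: [-0.5, 0.2, 0.3]
gripper_width: 0.0222
```

```bash
python3 -c "
from h import *
p,d=snap('top','t30.png'); cv2.imwrite('pics/t30c.png',cv2.resize(p[160:300,220:450,::-1],None,fx=3.4,fy=3.4,interpolation=cv2.INTER_CUBIC)); p,d=snap('side','s30.png'); cv2.imwrite('pics/s30c.png',cv2.resize(p[150:370,220:440,::-1],None,fx=2.7,fy=2.7,interpolation=cv2.INTER_CUBIC)); snap('wrist','w30.png'); goto([.56,.2,.2])"
```

```text
t 31.98 P [0.4893 0.2811 0.2924] th -1.613 turn/.08 [-0.   -0.16  0.  ] | shift cur axes /.02 [ 4.67  3.9  -3.64] target axes [ 4.62  3.9  -3.7 ] F [0.6 1.4 0.5] w 0.0221
```

View pics/t30c.png

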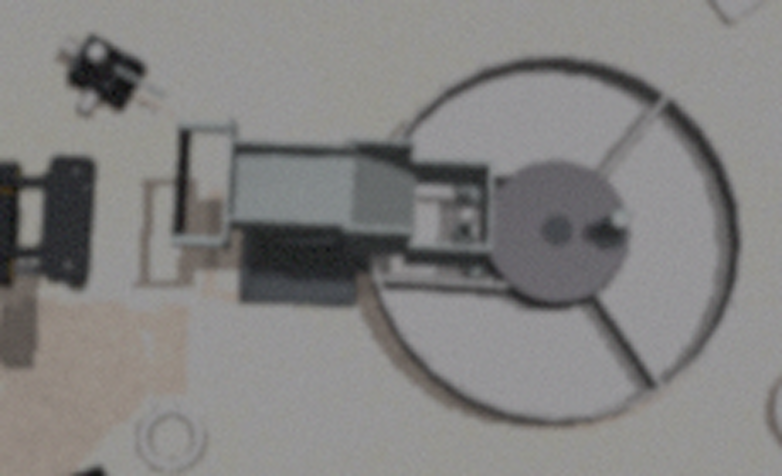

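View pics/s30.png

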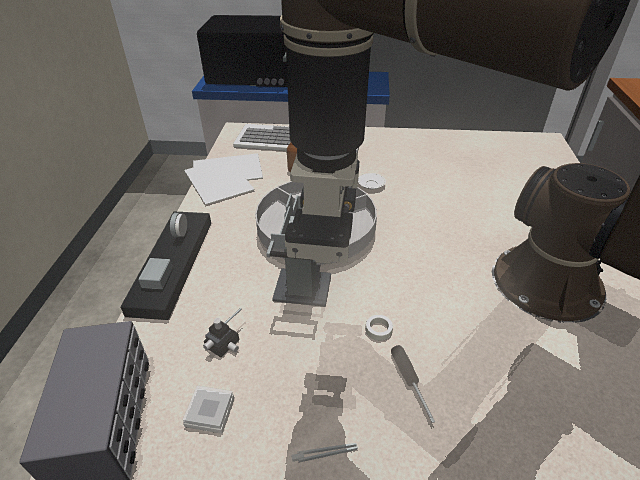

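View pics/w30.png

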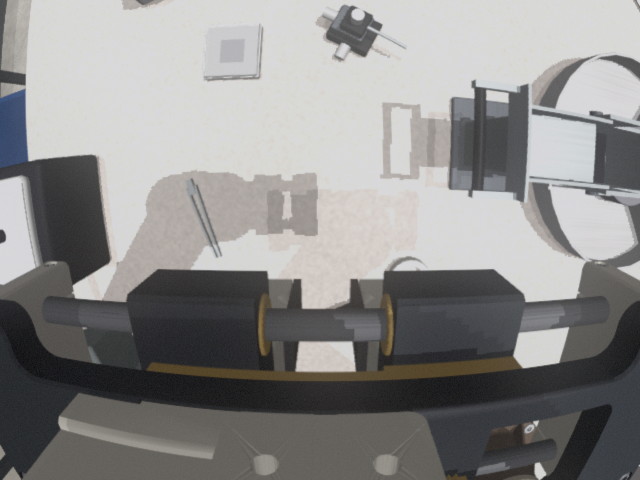

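```bash
python3 -c "
from h import *
print(r.close_job(), r.get_state()['time_s'])"
```

```text
the job is handed in; nothing more can be done
the job is handed in; nothing more can be done
```

I did the whole job in the order asked and handed it in at about 32 s.

**What I did**
- I stood the lone spacer in the tipping pan in front of the other two.
- I turned the carousel about +72° by its post, until the straight-sided compartment was under the chute.
- I tipped the pan by its bar to about 1.1 rad, lowered it back to level while still holding the bar, let go and moved the arm clear.

**Last checks**
- With the pan tipped, the wrist picture showed all three spacers in the straight-sided compartment.
- After I let go, the top picture showed the pan level and empty. The carousel's walls had not moved, and spacers still showed in the compartment.
- I moved none of the other things on the bench, and they looked undisturbed in the last side and wrist pictures. I did not measure their positions.

**What failed or disagreed**
- **First grasp missed:** the first attempt on the lone spacer closed above it. The wrist camera showed the fingertips about 10 mm behind the reported TCP, not 11 mm ahead. I allowed for that in every later grasp.
- **Carousel centring:** my estimates of how far the compartment is off the chute's line did not agree. They ranged from about −2.3° to +0.8°, which is about 4 mm at most at the compartment. I left it as set.

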